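Make up a walnut-and-dressing snack carrier

ROBOT

A 6-joint arm with a two-finger parallel gripper is mounted at the origin on the work surface. World frame = base frame: x ahead of the robot, y to its left, z up, the work surface at z = 0. Lengths are in mm, angles in degrees, forces in N, time in s.
With the tool pointing down it reaches from about 350 to 850 mm from the base axis. Payload 8.1 kg.
Tool frame: the origin (TCP) lies on the centre line of the jaws, within the pads' length; the fingertips stand 19 mm ahead of it and the grasp point (between the pads) is the TCP (r.tip_reach is the z of the fingertips in the tool frame, in mm); z points along the fingers, y is the line along which they close (so a half turn about z gives the same grasp; the last joint's range is limited). The gripper opens to 85 mm and grips with 20 to 120 N. Pads are 22 mm wide; open, the fingers measure 114 mm over their backs; the gripper's body (76 mm by 85 mm) begins 54 mm behind the grasp point. The pads swing forward as they close: fully open they stand 13 mm farther back than shut.
Start: joints at [-71.872, 7.471, 85.268, -0, 87.261, -4.893], TCP at [234.665, -552.212, 250.292] pointing down, gripper open.
Joint ranges: [-169.43, 169.43], [-51.17, 129.36], [1.28, 143.12], [-76.62, 256.62], [0, 156.53], [-152.29, 152.29]. Speed limits (degrees/s): [136.94, 136.94, 159.86, 180, 180, 180].

INTERFACE

Orientations are given as [roll, pitch, yaw] about the fixed x, y, z axes, in that order (R = Rz(yaw) Ry(pitch) Rx(roll)).
In Python, from bench import r gives the robot as it stands. The module is installed in compiled form; this text tells all that it offers.
- The arm moves only by the shell command python3 -m handwheel 'ROWS' [FORCE]. ROWS is JSON, a list of rows, each a list of 7 numbers: the shift along the tool's x, y, z in m, then the turn, a rotation vector about the tool's x, y, z in degrees, then the finger opening in m, from 0 to 0.0854. In form: [[tx, ty, tz, ax, ay, az, claw], ...]. A call has 1 to 8 rows; each row shifts and turns the commanded pose from where the row before left it, along the tool's axes as they then stand; what a row does not reach is not made up. A row lasts 1/12 s, in which the tool goes at most 41.7 mm and 7.16 degrees, less where a joint would pass 70% of its speed; a pose out of reach is approached as far as the arm can. A call with a gripper value outside its range is refused whole. The fingers move at their own pace and stop on an object; FORCE is the grip in N (left out, the last holds). Time passes only in rows, so rows that do not move let the fingers close. It gives the time, the measured TCP pose, the force, the opening and the grip force at its end, in the units of the state.
- r.sense(): the state, without advancing time (a new reading comes with each control period).
- r.snapshot(name): name is "scene" or "top" or "wrist"; returns (picture, depth): 480x640x3 uint8, blue, green, red; 480x640 float32, mm along the optical axis (not along the pixel's ray), 0 where there is no reading.
- r.calibration(name): a dict with "vfov" (degrees; the focal length in pixels is half the picture's height over the tangent of half this angle, whatever the lens; pixels are square), "cx", "cy" (the principal point, pixels), "dist" ([k1, k2, p1, p2, k3] as OpenCV has them; the pictures are not rectified), "rvec" (rotation vector, rad) and "tvec" (3), from world to camera coordinates, as OpenCV has them; the wrist camera has in their place "tool_from_camera" (4x4, takes a point from camera to tool coordinates, whose origin is the TCP and whose axes are the flange's). Camera axes: x right, y down, z forward; pixel columns grow to the right and rows downward; lengths in mm; the calibration is good to about 2 mm. A picture is of the moment at which its call begins: read the wrist's pose just before it. calibration takes no time and is no camera call.
- r.hand_in(): hands the job in; it is judged then, once.
The state is a dict: "time": time; "joint_pos": joint angles; "qd": joint speeds; "joint_efforts": joint torques, N m; "tool_pos": TCP position; "tcp_rot": TCP orientation; "ft_force": force on the tool from outside, world axes, zero at the start; "wrist_torque": the same for the moment, N m; "finger_gap": finger opening in mm; "grip_force": force on a finger pad.
Only numpy, scipy, OpenCV 4.12 (cv2) and the standard library are available. Lean on these libraries where they do the work, as an engineer would, in place of code of your own. Each camera call takes 0.05 s, during which the arm holds its last target. There are 200 camera calls.

TASK

Make up this snack carrier for the buffet: seat the white rectangular dish fully home and square in the wooden carrier's pocket, then lift the snack tray by its handle, tip all its walnuts into the seated dish and set the empty tray back down flat in the middle of its dark board. Also move every dressing vial from the grey rack into a hole of the carrier, upright and fully down (any hole will do, before or after the rest), and leave the pepper mill, jar and mug where they are.

Things in the scene. Friction and masses are not known exactly. Their poses are not given: they have to be found in the camera images.
- carrier: fixed pale wooden serving board, 100 (its x) x 270 (its y), origin at its underside centre. Middle part 160 long in y and 22 high with the dish pocket; an end block 55 long in y and 45 high at each y end, with two holes each.
- pocket (a point): centre of the floor of the rectangular pocket in the carrier, 12 mm above the carrier's underside; pocket 68 (x) x 114 (y), 10 deep, axes as the carrier's.
- dish: white ceramic rectangular open dish, outside 64 (its x) x 110 (its y) x 50 high, walls and floor 4 thick, 300 g; origin at the centre of its underside. Grasp it across its 64 mm width.
- slate: fixed dark flat board, 240 (x) x 130 (y) x 6 high, origin at its underside centre; the snack tray stands on it, so the tray's origin is then 6 mm above.
- tray: black snack tray, 130 (x) x 70 (y), 220 g; origin at its underside centre. Floor and walls 4 thick; walls 20 high on the back (-x) and y sides; the open front (+x) has a sill 3 above the floor. Wooden tab handle behind the back wall: 55 long (x), 12 thick (y), 14 to 48 above the underside, centre 90 behind the origin.
- tray_spout (a point): middle of the tray's open front edge, at the floor's top: 65 mm ahead of the origin, 4 above the underside.
- vial0: glass vial with a white cap, 100 long: body 18 diameter up to 78, cap 20 diameter from 78 to 100; 35 g; origin at the centre of its foot, z towards the cap. Starts upright in the fixed grey rack (100 x 100 x 40 high, four 22 mm square holes in a 55 mm grid, 30 deep, floor 10 above the table). May be absent.
- vial1: glass vial with a white cap, 100 long: body 18 diameter up to 78, cap 20 diameter from 78 to 100; 35 g; origin at the centre of its foot, z towards the cap. Starts upright in the fixed grey rack (100 x 100 x 40 high, four 22 mm square holes in a 55 mm grid, 30 deep, floor 10 above the table). May be absent.
- vial2: glass vial with a white cap, 100 long: body 18 diameter up to 78, cap 20 diameter from 78 to 100; 35 g; origin at the centre of its foot, z towards the cap. Starts upright in the fixed grey rack (100 x 100 x 40 high, four 22 mm square holes in a 55 mm grid, 30 deep, floor 10 above the table). May be absent.
- vial3: glass vial with a white cap, 100 long: body 18 diameter up to 78, cap 20 diameter from 78 to 100; 35 g; origin at the centre of its foot, z towards the cap. Starts upright in the fixed grey rack (100 x 100 x 40 high, four 22 mm square holes in a 55 mm grid, 30 deep, floor 10 above the table). May be absent.
- nut0: whole walnut, roundish, 28 mm, 14 g; origin at its centre. May be absent.
- nut1: whole walnut, roundish, 28 mm, 14 g; origin at its centre. May be absent.
- nut2: whole walnut, roundish, 28 mm, 14 g; origin at its centre. May be absent.
- nut3: whole walnut, roundish, 28 mm, 14 g; origin at its centre. May be absent.
- nut4: whole walnut, roundish, 28 mm, 14 g; origin at its centre. May be absent.
- hole0 (a point): mouth centre of one of the carrier's four vial holes, 45 above the carrier's underside; hole 20.5 diameter, 35 deep
- hole1 (a point): mouth centre of one of the carrier's four vial holes, 45 above the carrier's underside; hole 20.5 diameter, 35 deep
- hole2 (a point): mouth centre of one of the carrier's four vial holes, 45 above the carrier's underside; hole 20.5 diameter, 35 deep
- hole3 (a point): mouth centre of one of the carrier's four vial holes, 45 above the carrier's underside; hole 20.5 diameter, 35 deep
- mill: dark wooden pepper mill, 155 high, 56 wide; a bystander, origin at its underside centre
- jar: lidded glass jar, 90 high, 70 wide; a bystander, origin at its underside centre
- mug: white mug, 90 high, 76 wide; a bystander, origin at its underside centre
Not all that is in view belongs to the job. What is shaped like the vial2 but purple is not meant.

How it is judged (in metres and radians):
On the way, in this order (a step that is already met when the one before it is completed fails the run):
1. the dish is seated flat in the carrier's pocket (horizontal distance between dish and pocket below 0.004 m and z of dish in the frame of pocket below 0.003 m and angle between dish's own z axis and vertical below 0.04 rad and angle between the y axis of dish and the y axis of carrier, either way round below 0.08 rad), for 0.2 s.
2. the tray is tipped over the dish (angle between tray's own z axis and vertical above 0.35 rad and horizontal distance between tray_spout and dish below 0.08 m).
At the end, for the whole second after the job is handed in: Dish in the pocket (4 mm of centre, under 3 mm above its floor, level, square); every walnut inside the dish; every vial in a carrier hole (foot within 5 mm of its axis, 30 mm or more deep, within 0.12 rad of upright); tray flat and still on its dark board, within 50 mm of its centre (all of step 1 and x of nut0 in the frame of dish between -0.03 and 0.03 m and y of nut0 in the frame of dish between -0.053 and 0.053 m and z of nut0 in the frame of dish between 0 and 0.05 m and linear speed of each of nut0, nut1, nut2, nut3, nut4 below 0.05 m/s and x of nut1 in the frame of dish between -0.03 and 0.03 m and y of nut1 in the frame of dish between -0.053 and 0.053 m and z of nut1 in the frame of dish between 0 and 0.05 m and x of nut2 in the frame of dish between -0.03 and 0.03 m and y of nut2 in the frame of dish between -0.053 and 0.053 m and z of nut2 in the frame of dish between 0 and 0.05 m and x of nut3 in the frame of dish between -0.03 and 0.03 m and y of nut3 in the frame of dish between -0.053 and 0.053 m and z of nut3 in the frame of dish between 0 and 0.05 m and x of nut4 in the frame of dish between -0.03 and 0.03 m and y of nut4 in the frame of dish between -0.053 and 0.053 m and z of nut4 in the frame of dish between 0 and 0.05 m and ((horizontal distance between vial0 and hole0 below 0.005 m and z of vial0 in the frame of hole0 below -0.03 m and angle between vial0's own z axis and vertical below 0.12 rad) or (horizontal distance between vial0 and hole1 below 0.005 m and z of vial0 in the frame of hole1 below -0.03 m and angle between vial0's own z axis and vertical below 0.12 rad) or (horizontal distance between vial0 and hole2 below 0.005 m and z of vial0 in the frame of hole2 below -0.03 m and angle between vial0's own z axis and vertical below 0.12 rad) or (horizontal distance between vial0 and hole3 below 0.005 m and z of vial0 in the frame of hole3 below -0.03 m and angle between vial0's own z axis and vertical below 0.12 rad)) and ((horizontal distance between vial1 and hole0 below 0.005 m and z of vial1 in the frame of hole0 below -0.03 m and angle between vial1's own z axis and vertical below 0.12 rad) or (horizontal distance between vial1 and hole1 below 0.005 m and z of vial1 in the frame of hole1 below -0.03 m and angle between vial1's own z axis and vertical below 0.12 rad) or (horizontal distance between vial1 and hole2 below 0.005 m and z of vial1 in the frame of hole2 below -0.03 m and angle between vial1's own z axis and vertical below 0.12 rad) or (horizontal distance between vial1 and hole3 below 0.005 m and z of vial1 in the frame of hole3 below -0.03 m and angle between vial1's own z axis and vertical below 0.12 rad)) and ((horizontal distance between vial2 and hole0 below 0.005 m and z of vial2 in the frame of hole0 below -0.03 m and angle between vial2's own z axis and vertical below 0.12 rad) or (horizontal distance between vial2 and hole1 below 0.005 m and z of vial2 in the frame of hole1 below -0.03 m and angle between vial2's own z axis and vertical below 0.12 rad) or (horizontal distance between vial2 and hole2 below 0.005 m and z of vial2 in the frame of hole2 below -0.03 m and angle between vial2's own z axis and vertical below 0.12 rad) or (horizontal distance between vial2 and hole3 below 0.005 m and z of vial2 in the frame of hole3 below -0.03 m and angle between vial2's own z axis and vertical below 0.12 rad)) and ((horizontal distance between vial3 and hole0 below 0.005 m and z of vial3 in the frame of hole0 below -0.03 m and angle between vial3's own z axis and vertical below 0.12 rad) or (horizontal distance between vial3 and hole1 below 0.005 m and z of vial3 in the frame of hole1 below -0.03 m and angle between vial3's own z axis and vertical below 0.12 rad) or (horizontal distance between vial3 and hole2 below 0.005 m and z of vial3 in the frame of hole2 below -0.03 m and angle between vial3's own z axis and vertical below 0.12 rad) or (horizontal distance between vial3 and hole3 below 0.005 m and z of vial3 in the frame of hole3 below -0.03 m and angle between vial3's own z axis and vertical below 0.12 rad)) and horizontal distance between tray and slate below 0.05 m and z of tray in the frame of slate below 0.011 m and angle between tray's own z axis and vertical below 0.06 rad and linear speed of each of tray, dish below 0.02 m/s); the robot touches nothing.
It fails at once if the mill is moved more than 4 cm (distance of mill from where it was at the start of the episode above 0.04 m).
It fails at once if the jar is moved more than 4 cm (distance of jar from where it was at the start of the episode above 0.04 m).
It fails at once if the mug is moved more than 4 cm (distance of mug from where it was at the start of the episode above 0.04 m).
Of nut0, nut1, nut2, nut3, nut4 only 3 to 5 are there at a start; the rules pass over those that are not, and their reading is None.
Of vial0, vial1, vial2, vial3 only 3 to 4 are there at a start; the rules pass over those that are not, and their reading is None.
At some moment in a run one of dish, tray may be knocked a few centimetres aside while the robot is not near it.
It also fails if it takes over 200 s, if anything falls off the work surface, if the arm or the gripper's body presses on something with over 40 N, if the wrist force passes 120 N, or if a joint passes its speed limit or range.

## Working session

There is one attempt and no reset: what is moved stays moved. The work goes in short steps, Python scripts to look and compute and a shell command to move; the robot and the scene stay as the last step left them, time stands still between calls to the robot, and variables do not carry over. Pictures are saved under pics/ and viewed, at most 14 in all, crops included, and the job is handed in when it is done.

```bash
mkdir -p pics; cat > h.py <<'E'
import numpy as np, cv2
from bench import r
from scipy.spatial.transform import Rotation as R
def cam(n):
    c=r.calibration(n); f=240/np.tan(np.radians(c['vfov'])/2)
    K=np.array([[f,0,c['cx']],[0,f,c['cy']],[0,0,1.]]); d=np.array(c['dist'],float)
    if n=='wrist':
        s=r.sense(); T=np.eye(4); T[:3,:3]=R.from_euler('xyz',s['tcp_rot'],degrees=True).as_matrix(); T[:3,3]=s['tool_pos']
        W=T@np.array(c['tool_from_camera'])
    else:
        M=np.eye(4); M[:3,:3]=cv2.Rodrigues(np.array(c['rvec'],float))[0]; M[:3,3]=np.ravel(c['tvec']); W=np.linalg.inv(M)
    return K,d,W
def rays(c,px):
    K,d,W=c; u=cv2.undistortPoints(np.array(px,float).reshape(-1,1,2),K,d)[:,0]
    return np.c_[u,np.ones(len(u))]@W[:3,:3].T, W[:3,3]
def onz(c,px,z):
    v,o=rays(c,px); return o+v*((z-o[2])/v[:,2])[:,None]
def cloud(c,depth):
    vs,us=np.mgrid[0:480,0:640]; v,o=rays(c,np.c_[us.ravel(),vs.ravel()]); return (o+v*depth.ravel()[:,None]).reshape(480,640,3)
def proj(c,P):
    K,d,W=c; M=np.linalg.inv(W); return cv2.projectPoints(np.array(P,float).reshape(-1,1,3),cv2.Rodrigues(M[:3,:3])[0],M[:3,3],K,d)[0][:,0]
def shot(n):
    c=cam(n); im,dp=r.snapshot(n); return c,im,dp
E
python3 - <<'E'
from h import *
for n in('top','scene'):
    c,im,d=shot(n); cv2.imwrite(f'pics/{n}0.png',im); np.savez(f'{n}0.npz',im=im,d=d); print(n,c[2].round(2).tolist(),c[0][0,0],(d>0).mean())
print(r.sense())
E
```

```text
top [[0.02, -0.99, 0.16, 402.65], [-1.0, -0.02, -0.0, -18.68], [0.0, -0.16, -0.99, 1155.55], [0.0, 0.0, 0.0, 1.0]] 541.8718401933659 0.9958463541666667
scene [[0.64, 0.47, -0.62, 1143.84], [0.77, -0.4, 0.49, -460.54], [-0.02, -0.79, -0.62, 608.08], [0.0, 0.0, 0.0, 1.0]] 518.976473876603 0.9958854166666666
{'time': 0.1, 'joint_pos': array([-7.18727170e+01,  7.51244915e+00,  8.53218894e+01,  2.24191928e-04,
        8.72608645e+01, -4.89433687e+00]), 'qd': array([-0.0166837 , -0.14810904, -0.15784317, -0.07261844,  0.0600951 ,
        0.0534957 ]), 'joint_efforts': array([ 1.15459112e-03, -5.70948958e+01, -5.01944876e+01, -5.32289766e-05,
        8.04552867e-03, -4.31722515e-05]), 'tool_pos': array([ 234.5158681 , -551.78059878,  249.34292983]), 'tcp_rot': array([-1.79905163e+02, -8.34566949e-03,  2.30216021e+01]), 'ft_force': array([-0.34005343, -0.39226447, -0.65596147]), 'wrist_torque': array([0.01032512, 0.02703569, 0.01369112]), 'grip_force': 0.0, 'finger_gap': 85.582113886538}
```

View pics/top0.png

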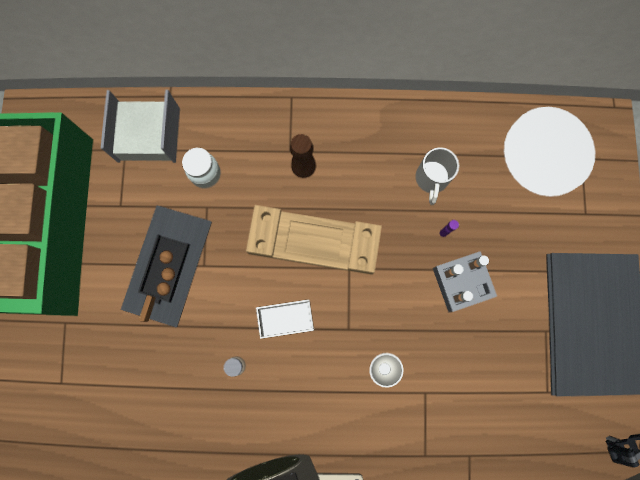

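View pics/scene0.png

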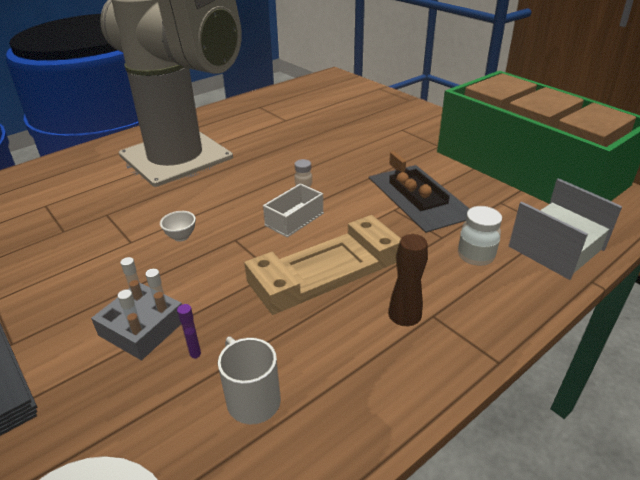

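The top view shows the carrier (315,240), dish (285,319), tray with three nuts (167,270) on the slate and handle towards (147,308), and the rack (465,282) with white caps at (457,269), (484,261), (467,296). The purple look-alike is at (449,229), outside the rack. The scene view agrees.

```bash
cat > meas.py <<'E'
from h import *
def rect(P,name):
    (c,s,a)=cv2.minAreaRect(P[:,:2].astype(np.float32)); 
    if s[0]>s[1]: s=(s[1],s[0]); a=a+90
    # direction of long side: s[1] axis
    L=a+90; L=(L+90)%180-90
    print(name,'c',np.round(c,1),'size',np.round(s,1),'long-axis deg',round(L,1),'z',np.median(P[:,2]).round(1),len(P)); return np.array(c),L
def sel(X,m,box,z0,z1):
    u0,v0,u1,v1=box; k=np.zeros(m.shape,bool); k[v0:v1,u0:u1]=1
    return X[k&m&(X[...,2]>z0)&(X[...,2]<z1)]
E
python3 - <<'E'
from meas import *
z=np.load('top0.npz'); im,d=z['im'],z['d']; c=cam('top'); X=cloud(c,d); A=np.ones(d.shape,bool)
t=X[350:380,300:360]; print('table z',np.median(t[...,2]))
rect(sel(X,A,(235,195,395,285),40,50),'carrier tops')
rect(sel(X,A,(235,195,395,285),17,50),'carrier all')
rect(sel(X,A,(245,290,325,345),42,56),'dish rim')
rect(sel(X,A,(110,195,220,335),3,12),'slate')
rect(sel(X,A,(110,195,220,335),20,36),'tray walls+nuts')
rect(sel(X,A,(110,280,180,335),40,60),'handle')
rect(sel(X,A,(425,240,505,320),34,46),'rack')
P=sel(X,A,(425,235,505,315),90,112); 
n,l=cv2.connectedComponents(((X[...,2]>92)&(X[...,2]<112)).astype(np.uint8))
for i in range(1,n):
    q=X[l==i]; v,u=np.nonzero(l==i)
    if 15<len(q)<4000: print('h100 comp',u.mean().round(),v.mean().round(),len(q),q.mean(0).round(1))
# holes: dark contours on end blocks
g=im[195:290,235:395]; cv2.imwrite('pics/c1.png',cv2.resize(np.hstack([g]),None,fx=4.5,fy=4.5,interpolation=cv2.INTER_CUBIC))
for (n_,b) in (('mill',(280,125,330,185)),('jar',(175,140,225,195)),('mug',(405,140,465,210))):
    P=sel(X,A,b,60,170); print(n_,P.mean(0).round(),P.min(0).round(),P.max(0).round())
E
```

```text
table z -1.2349828403674792
carrier tops c [5.91e+02 5.00e-01] size [101.1 270.9] long-axis deg 81.5 z 43.8 2155
carrier all c [5.91e+02 5.00e-01] size [101.3 270.9] long-axis deg 81.5 z 40.5 4188
dish rim c [423.   56.7] size [ 64.4 110.5] long-axis deg -80.2 z 48.4 345
slate c [536.2 325.2] size [242.8 306.1] long-axis deg 2.6 z 5.8 4677
tray walls+nuts c [500.2 326.2] size [ 72.7 181.8] long-axis deg -15.3 z 26.3 822
handle c [448.9 337.6] size [17.9 78.8] long-axis deg -24.5 z 51.6 193
rack c [ 506.  -319.4] size [101.6 102.1] long-axis deg -70.4 z 38.6 1665
h100 comp 164.0 121.0 222 [823.8 316.3  98. ]
h100 comp 105.0 120.0 232 [825.  443.9  98. ]
h100 comp 63.0 219.0 936 [612.4 510.8 102. ]
h100 comp 49.0 128.0 30 [806.7 564.4 102.9]
h100 comp 302.0 160.0 22 [739.8  26.2 101.8]
h100 comp 22.0 182.0 124 [688.6 609.2 102.1]
h100 comp 453.0 224.0 84 [ 614.1 -279.2   98.4]
h100 comp 22.0 238.0 66 [569.7 596.6 101.5]
h100 comp 482.0 260.0 102 [ 540.9 -333.7  105.7]
h100 comp 457.0 269.0 99 [ 522.8 -283.2  106.4]
h100 comp 466.0 296.0 100 [ 470.4 -300.   106.8]
mill [751.  26. 131.] [734.   4.  60.] [779.  50. 156.]
jar [735. 242.  85.] [704. 213.  60.] [771. 277.  96.]
mug [ 733. -256.   79.] [ 668. -295.   60.] [ 778. -219.   94.]
```

View pics/c1.png

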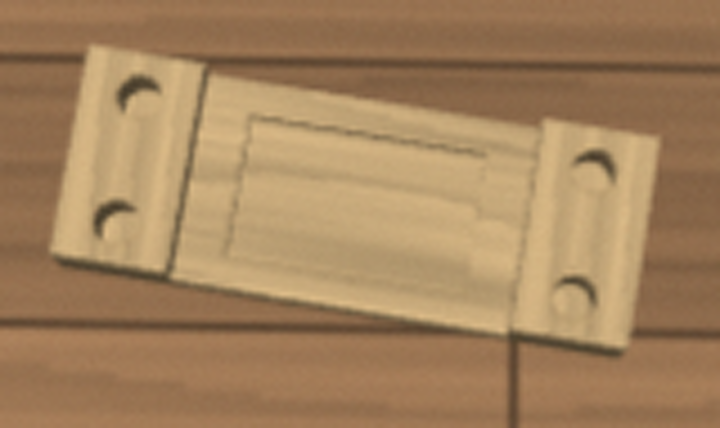

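```bash
cat >> meas.py <<'E'
def to(x,y,z,yaw=None):
    s=r.sense(); M=R.from_euler('xyz',s['tcp_rot'],degrees=True)
    sh=M.inv().apply(np.array([x,y,z])-s['tool_pos']); 
    print('at',s['tool_pos'].round(1),s['tcp_rot'].round(2),'t',round(s['time'],1),'| shift mm',sh.round(1),'rows>=',(np.linalg.norm(sh)/41.7).round(1), end=' ')
    if yaw is not None: 
        v=(M.inv()*R.from_euler('xyz',[180,0,yaw],degrees=True)).as_rotvec(degrees=True); print('turn',v.round(2),(np.linalg.norm(v)/7.16).round(1),end='')
    print()
E
python3 - <<'E'
from meas import *
print(np.array(r.calibration('wrist')['tool_from_camera']).round(2).tolist())
z=np.load('top0.npz'); im,d=z['im'],z['d']; c=cam('top'); X=cloud(c,d)
hsv=cv2.cvtColor(im,cv2.COLOR_BGR2HSV)
dark=(hsv[...,1]<90)&(hsv[...,2]<95)
n,l,st,_=cv2.connectedComponentsWithStats(dark.astype(np.uint8))
i=l[220:300,140:200].ravel(); i=np.bincount(i[i>0]).argmax(); m=(l==i); print(st[i])
v,u=np.nonzero(m); P=onz(c,np.c_[u,v],6); rect(P,'slate')
nut=(hsv[...,0]<15)&(hsv[...,1]>120)&(hsv[...,2]>60)
n,l,st,ce=cv2.connectedComponentsWithStats(nut[240:330,120:200].astype(np.uint8))
for k in range(1,n):
    if st[k][4]>20: print('brown',ce[k]+[120,240],st[k],onz(c,[ce[k]+[120,240]],24).round(1))
A=np.ones(d.shape,bool)
rect(sel(X,A,(110,195,220,335),20,26),'tray walls')
rect(sel(X,A,(110,195,220,335),47,58),'handle')
black=dark&(hsv[...,2]<45); P=X[black&(X[...,2]>19)&(X[...,2]<30)]; P=P[(P[:,1]>250)&(P[:,1]<420)&(P[:,0]<620)]; rect(P,'black tray')
to(423,57,200,99.8)
cv2.imwrite('pics/c2.png',cv2.resize(im[195:335,110:220],None,fx=4,fy=4,interpolation=cv2.INTER_CUBIC))
E
```

```text
[[-0.0, -0.96, -0.26, 66.71], [1.0, -0.0, -0.0, 0.26], [0.0, -0.26, 0.96, -123.17], [0.0, 0.0, 0.0, 1.0]]
[ 121  206   91  121 5761]
slate c [532.8 318.4] size [130.3 240.9] long-axis deg -15.6 z 6.0 5761
brown [165.70175439 256.44736842] [ 40  11  13  12 114] [[548.6 314.6  24. ]]
brown [167.64814815 274.16666667] [ 42  28  13  13 108] [[510.9 308.2  24. ]]
brown [162.92792793 288.26126126] [ 37  42  13  13 111] [[480.9 316.5  24. ]]
brown [145.20979021 308.88811189] [ 18  55  14  28 143] [[436.7 352.   24. ]]
brown [125.72727273 325.18181818] [ 2 81  9  9 22] [[401.5 391.9  24. ]]
brown [143.79166667 326.83333333] [20 83 11  7 24] [[399.2 352.9  24. ]]
tray walls c [500.2 326.5] size [ 72.2 181.8] long-axis deg -15.3 z 23.7 382
handle c [437.8 344.1] size [13.4 54.2] long-axis deg -16.7 z 52.4 158
black tray c [519.7 319.7] size [ 69.6 138. ] long-axis deg -15.6 z 23.4 148
at [ 234.5 -551.8  249.3] [-1.7991e+02 -1.0000e-02  2.3020e+01] t 0.1 | shift mm [ 411.5 -486.5   50.2] rows>= 15.3 turn [-7.000e-02 -7.000e-02 -7.678e+01] 10.7
```

View pics/c2.png

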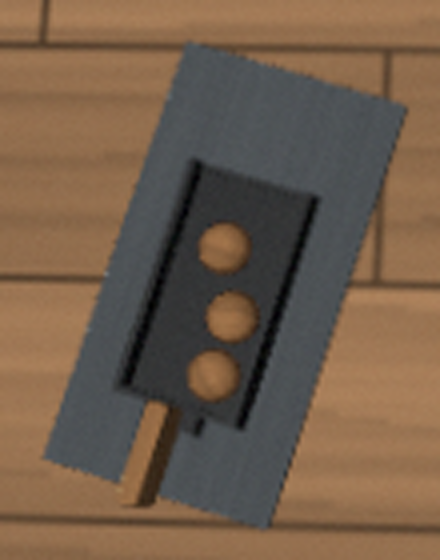

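```bash
H="python3 -m handwheel"
$H '[[0.0205,-0.0243,0,0,0,0,0.085],[0.0205,-0.0243,0,0,0,0,0.085],[0.0205,-0.0243,0,0,0,0,0.085],[0.0205,-0.0243,0,0,0,0,0.085],[0.0205,-0.0243,0,0,0,0,0.085],[0.0205,-0.0243,0,0,0,0,0.085],[0.0205,-0.0243,0,0,0,0,0.085],[0.0205,-0.0243,0,0,0,0,0.085]]'
$H '[[0.0205,-0.0243,0,0,0,0,0.085],[0.0205,-0.0243,0,0,0,0,0.085],[0.0205,-0.0243,0,0,0,0,0.085],[0.0205,-0.0243,0,0,0,0,0.085],[0.0205,-0.0243,0,0,0,0,0.085],[0.0205,-0.0243,0,0,0,0,0.085],[0.0205,-0.0243,0,0,0,0,0.085],[0.0205,-0.0243,0,0,0,0,0.085]]'
$H '[[0.0205,-0.0243,0,0,0,0,0.085],[0.0205,-0.0243,0,0,0,0,0.085],[0.0205,-0.0243,0,0,0,0,0.085],[0.0205,-0.0243,0,0,0,0,0.085],[0,0,0,0,0,-6.4,0.085],[0,0,0,0,0,-6.4,0.085],[0,0,0,0,0,-6.4,0.085],[0,0,0,0,0,-6.4,0.085]]'
$H '[[0,0,0,0,0,-6.4,0.085],[0,0,0,0,0,-6.4,0.085],[0,0,0,0,0,-6.4,0.085],[0,0,0,0,0,-6.4,0.085],[0,0,0,0,0,-6.4,0.085],[0,0,0,0,0,-6.4,0.085],[0,0,0,0,0,-6.4,0.085],[0,0,0,0,0,-6.4,0.085]]'
python3 - <<'E'
from meas import *
to(423,57,200,99.8)
c,im,d=shot('wrist'); cv2.imwrite('pics/w1.png',im); np.savez('w1.npz',im=im,d=d)
E
```

```text
time: 0.77
tool_pos: [309.6, -307.5, 249.8]
tcp_rot: [-180.0, 0.0, 23.0]
ft_force: [0.4, 1.5, 1.0]
finger_gap: 85.3
grip_force: 0.0
time: 1.43
tool_pos: [384.4, -64.5, 250.1]
tcp_rot: [180.0, 0.0, 23.0]
ft_force: [0.6, 0.0, 0.6]
finger_gap: 85.1
grip_force: 0.0
time: 2.1
tool_pos: [421.7, 55.8, 249.8]
tcp_rot: [-180.0, 0.0, 49.0]
ft_force: [0.4, 0.0, -0.4]
finger_gap: 85.0
grip_force: 0.0
time: 2.77
tool_pos: [421.7, 55.4, 249.9]
tcp_rot: [-180.0, -0.0, 100.1]
ft_force: [-0.4, -0.7, -0.2]
finger_gap: 85.0
grip_force: 0.0
at [421.7  55.4 249.9] [-1.7995e+02 -1.0000e-02  1.0014e+02] t 2.8 | shift mm [ 1.3  1.6 49.9] rows>= 1.2 turn [-0.05 -0.01  0.34] 0.0
```

View pics/w1.png

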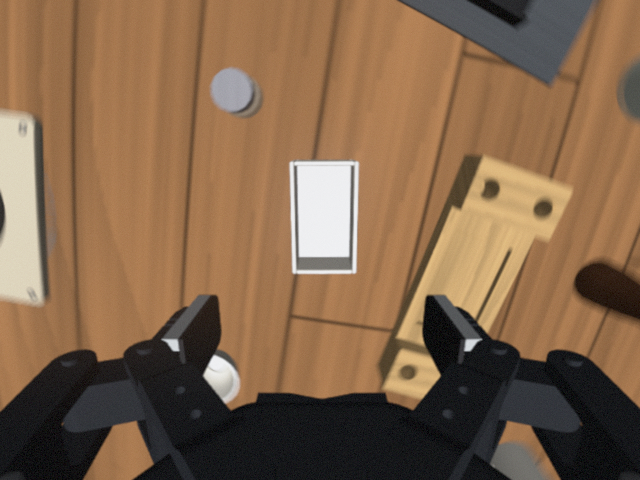

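The wrist view shows the dish rim centred at (324,217), and the carrier with holes at (490,188), (543,208) and (408,372). I'll compare both cameras.

```bash
python3 - <<'E'
from meas import *
z=np.load('w1.npz'); im,d=z['im'],z['d']; c=cam('wrist'); X=cloud(c,d)
A=np.ones(d.shape,bool)
rect(sel(X,A,(270,140,380,290),42,56),'dish rim depth')
hsv=cv2.cvtColor(im,cv2.COLOR_BGR2HSV); m=((hsv[...,1]<40)&(hsv[...,2]>80)).astype(np.uint8)
m[:, :270]=0;m[:,380:]=0;m[:140]=0;m[290:]=0
v,u=np.nonzero(m); P=onz(c,np.c_[u,v],50); rect(P,'dish px')
rect(sel(X,A,(370,140,580,420),40,50),'carrier tops (partly hidden)')
g=cv2.cvtColor(im,cv2.COLOR_BGR2GRAY)
for (u0,v0) in ((490,188),(543,208),(408,372)):
    w=g[v0-14:v0+15,u0-14:u0+15]; mm=cv2.threshold(w,0,255,cv2.THRESH_BINARY_INV+cv2.THRESH_OTSU)[1]
    n,l,st,ce=cv2.connectedComponentsWithStats(mm); k=l[14,14] or 1
    print('hole',ce[k]+[u0-14,v0-14],st[k],onz(c,[ce[k]+[u0-14,v0-14]],45).round(1))
# holes in top view: ellipse of local dark/bright -> hand-picked from crop (x4.5)
ct=cam('top'); hp=np.array([[137,98],[117,222],[594,171],[573,296]])/4.5+[235,195]; print('top holes',onz(ct,hp,45).round(1).tolist())
E
```

```text
dish rim depth c [423.9  56.3] size [ 64.3 110.2] long-axis deg -80.1 z 49.2 1671
dish px c [423.6  57.1] size [ 64. 110.] long-axis deg -79.4 z 50.0 7593
carrier tops (partly hidden) c [591.6   1.1] size [102.3 271.3] long-axis deg 82.0 z 44.5 6899
hole [490.47841727 189.02877698] [  5   5  19  20 278] [[576.  114.7  45. ]]
hole [542.78985507 208.11231884] [  5   5  18  19 276] [[634.1 107.1  45. ]]
hole [407.49090909 371.96363636] [  5   7  18  15 220] [[547.9 -97.4  45. ]]
top holes [[633.4, 102.5, 45.0], [574.9, 109.7, 45.0], [602.6, -110.3, 45.0], [544.1, -100.9, 45.0]]
```

```bash
H="python3 -m handwheel"
$H '[[0.001,0.0022,0.035,0,0,0,0.085],[0,0,0.035,0,0,0,0.085],[0,0,0.035,0,0,0,0.085],[0,0,0.035,0,0,0,0.085],[0,0,0.032,0,0,0,0.085],[0,0,0.025,0,0,0,0.085],[0,0,0.014,0,0,0,0.085],[0,0,0,0,0,0,0.085]]' 40
$H '[[0,0,0,0,0,0,0.05],[0,0,0,0,0,0,0.05],[0,0,0,0,0,0,0.05],[0,0,0,0,0,0,0.05],[0,0,0,0,0,0,0.05],[0,0,0,0,0,0,0.05],[0,0,0,0,0,0,0.05],[0,0,0,0,0,0,0.05]]' 40
$H '[[0,0,-0.015,0,0,0,0.05],[0,0,-0.03,0,0,0,0.05],[0,0,-0.03,0,0,0,0.05],[0,0,-0.03,0,0,0,0.05],[0,0,-0.015,0,0,0,0.05],[0,0,0,0,0,0,0.05],[0,0,0,0,0,0,0.05],[0,0,0,0,0,0,0.05]]'
python3 - <<'E'
from meas import *
c,im,d=shot('wrist'); cv2.imwrite('pics/w2.png',im); np.savez('w2.npz',im=im,d=d)
X=cloud(c,d); A=np.ones(d.shape,bool); zt=r.sense()['tool_pos'][2]; print(zt)
hsv=cv2.cvtColor(im,cv2.COLOR_BGR2HSV); m=((hsv[...,1]<40)&(hsv[...,2]>80))
zr=50+zt-38
k=m&(abs(X[...,2]-zr)<8)&(np.hypot(X[...,0]-423.7,X[...,1]-56.8)<80); P=X[k]; rect(P,'held rim')
c2,im2,d2=shot('top'); X2=cloud(c2,d2); rect(sel(X2,A,(235,195,395,285),40,50),'carrier'); 
h2=cv2.cvtColor(im2,cv2.COLOR_BGR2HSV); k=(h2[...,1]<40)&(abs(X2[...,2]-zr)<8)&(np.hypot(X2[...,0]-423.7,X2[...,1]-56.8)<80); print(k.sum())
to(591.3,0.8,zt,100-18.3)
E
```

```text
time: 3.48
tool_pos: [420.4, 56.7, 35.4]
tcp_rot: [-179.6, -0.1, 99.7]
ft_force: [-2.0, 1.1, -0.2]
finger_gap: 84.8
grip_force: 0.0
time: 4.15
tool_pos: [425.1, 56.8, 40.6]
tcp_rot: [179.9, 0.0, 99.8]
ft_force: [-0.4, 0.3, 6.1]
finger_gap: 63.5
grip_force: 47.4
time: 4.82
tool_pos: [423.0, 56.8, 157.6]
tcp_rot: [-179.9, -0.0, 99.8]
ft_force: [-0.9, 0.0, -4.1]
finger_gap: 63.3
grip_force: 46.4
157.2106289549959
held rim c [420.8  67.9] size [76.2 88.3] long-axis deg -82.0 z 166.3 7998
carrier c [5.912e+02 5.000e-01] size [100.8 270.6] long-axis deg 81.5 z 44.0 2134
0
at [422.6  56.8 157.1] [-1.7979e+02 -3.0000e-02  9.9820e+01] t 4.9 | shift mm [-83.9 156.7  -0.7] rows>= 4.3 turn [-0.21 -0.   18.12] 2.5
```

View pics/w2.png

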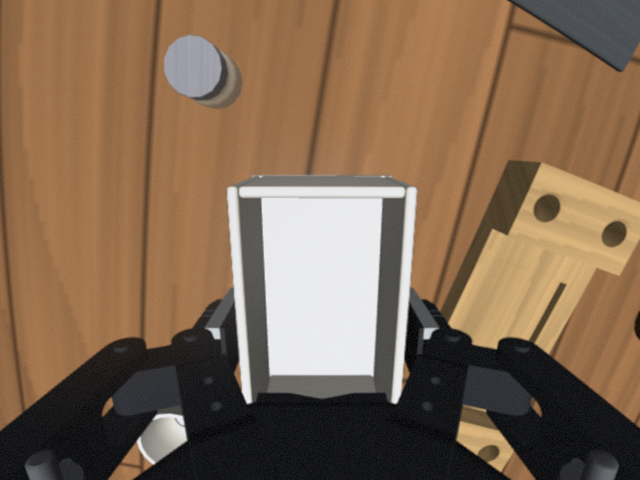

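```bash
H="python3 -m handwheel"
$H '[[0,0,0,0,0,6.0,0.05],[0,0,0,0,0,6.1,0.05],[0,0,0,0,0,6.0,0.05],[-0.0052,0.029,0,0,0,0,0.05],[-0.0052,0.029,0,0,0,0,0.05],[-0.0052,0.029,0,0,0,0,0.05],[-0.0052,0.029,0,0,0,0,0.05],[-0.0052,0.029,0,0,0,0,0.05]]'
$H '[[-0.0052,0.029,0,0,0,0,0.05],[0,0,0.02,0,0,0,0.05],[0,0,0.02,0,0,0,0.05],[0,0,0,0,0,0,0.05],[0,0,0,0,0,0,0.05]]'
python3 - <<'E'
from meas import *
z=np.load('w2.npz'); cw=r.calibration('wrist'); K,dd,_=cam('wrist'); T=np.array(cw['tool_from_camera'])
for zt in (-9,-11,-13): print(zt,onz((K,dd,T),[[240,187],[406,187],[232,187],[415,187]],zt).round(1).tolist())
to(591.3,0.8,112,81.7)
c,im,d=shot('top'); X=cloud(c,d); A=np.ones(d.shape,bool); P=sel(X,A,(235,180,395,285),112,132); 
hs=cv2.cvtColor(im,cv2.COLOR_BGR2HSV); cv2.imwrite('pics/t2.png',cv2.resize(im[160:300,220:400],None,fx=4,fy=4))
E
```

```text
time: 5.58
tool_pos: [563.9, 9.7, 157.0]
tcp_rot: [-179.8, 0.0, 81.7]
ft_force: [0.0, 0.8, -2.0]
finger_gap: 63.1
grip_force: 46.2
time: 6.0
tool_pos: [589.2, 1.0, 116.0]
tcp_rot: [-179.6, 0.0, 81.7]
ft_force: [0.1, 0.3, -2.1]
finger_gap: 63.3
grip_force: 46.3
-9 [[54.3, -27.0, -9.0], [54.3, 28.0, -9.0], [54.3, -29.6, -9.0], [54.3, 31.0, -9.0]]
-11 [[54.5, -26.5, -11.0], [54.5, 27.5, -11.0], [54.5, -29.1, -11.0], [54.5, 30.4, -11.0]]
-13 [[54.7, -26.0, -13.0], [54.7, 27.0, -13.0], [54.7, -28.6, -13.0], [54.7, 29.9, -13.0]]
at [589.2   1.  116. ] [-1.7962e+02  2.0000e-02  8.1720e+01] t 6.0 | shift mm [0.1 2.1 4. ] rows>= 0.1 turn [-0.38  0.02  0.02] 0.1
```

View pics/t2.png

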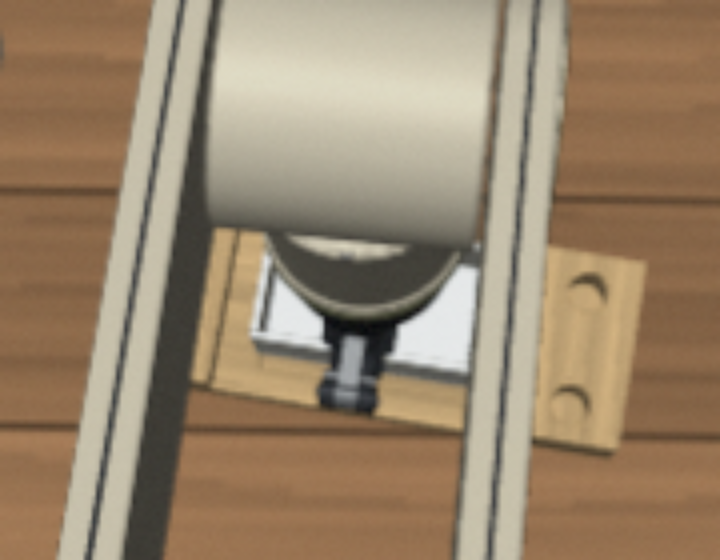

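```bash
H="python3 -m handwheel"
$H '[[0,0.0021,0.02,0.4,0,0,0.05],[0,0,0.02,0,0,0,0.05],[0,0,0.006,0,0,0,0.05],[0,0,0,0,0,0,0.05],[0,0,0,0,0,0,0.05],[0,0,0,0,0,0,0.05]]'
python3 - <<'E'
from meas import *
to(591.3,0.8,52,81.7)
c,im,d=shot('wrist'); cv2.imwrite('pics/w3.png',im)
E
```

```text
time: 6.55
tool_pos: [594.6, 0.6, 75.2]
tcp_rot: [-179.7, -0.0, 81.7]
ft_force: [-0.4, -0.0, -2.4]
finger_gap: 62.8
grip_force: 46.3
at [594.6   0.6  75.2] [-1.7974e+02 -1.0000e-02  8.1730e+01] t 6.5 | shift mm [-0.3 -3.2 23.2] rows>= 0.6 turn [-0.26 -0.01  0.03] 0.0
```

View pics/w3.png

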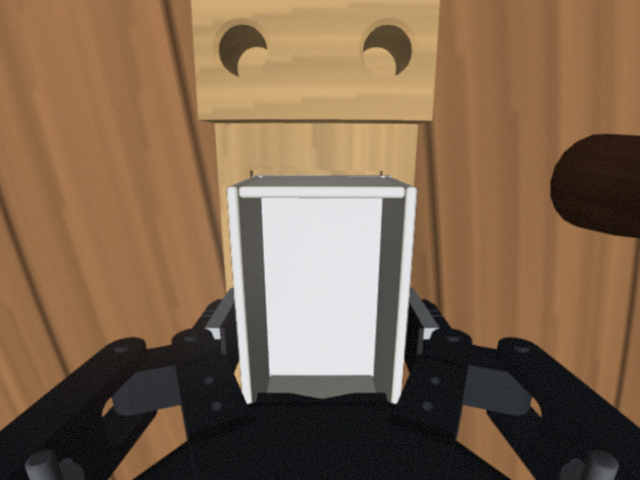

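```bash
H="python3 -m handwheel"
$H '[[0,0,0,0,0,0,0.05],[0,0,0,0,0,0,0.05],[0,0,0,0,0,0,0.05],[0,0,0,0,0,0,0.05],[0,0,0,0,0,0,0.05],[0,0,0,0,0,0,0.05]]'
python3 - <<'E'
from meas import *
for i in range(4): to(591.3,0.8,52,81.7); c,im,d=shot('wrist')
cv2.imwrite('pics/w4.png',im); X=cloud(c,d); A=np.ones(d.shape,bool)
P=X[(X[...,2]>40)&(X[...,2]<49)]; rect(P[P[:,1]>60],'end block')
hsv=cv2.cvtColor(im,cv2.COLOR_BGR2HSV)
g=cv2.cvtColor(im,cv2.COLOR_BGR2GRAY); ed=cv2.resize(im[150:210,210:440],None,fx=3.4,fy=3.4,interpolation=cv2.INTER_CUBIC); cv2.imwrite('pics/w4c.png',ed)
E
```

```text
time: 7.1
tool_pos: [593.5, 0.6, 73.3]
tcp_rot: [-179.6, -0.0, 81.7]
ft_force: [-0.5, 1.5, -3.4]
finger_gap: 63.5
grip_force: 46.3
at [593.5   0.6  73.3] [-179.59   -0.     81.72] t 7.1 | shift mm [-0.1 -2.  21.3] rows>= 0.5 turn [-0.41 -0.    0.02] 0.1
at [593.5   0.6  73.2] [-179.59    0.     81.72] t 7.2 | shift mm [-0.1 -2.1 21.3] rows>= 0.5 turn [-0.41  0.    0.02] 0.1
at [593.5   0.6  73.2] [-179.59    0.     81.72] t 7.2 | shift mm [-0.1 -2.  21.2] rows>= 0.5 turn [-0.41  0.    0.02] 0.1
at [593.5   0.6  73.2] [-179.59   -0.     81.72] t 7.2 | shift mm [-0.1 -2.  21.2] rows>= 0.5 turn [-0.41 -0.    0.02] 0.1
end block c [606.3 101.8] size [ 46.5 101.1] long-axis deg -8.6 z 44.5 25363
```

View pics/w4c.png

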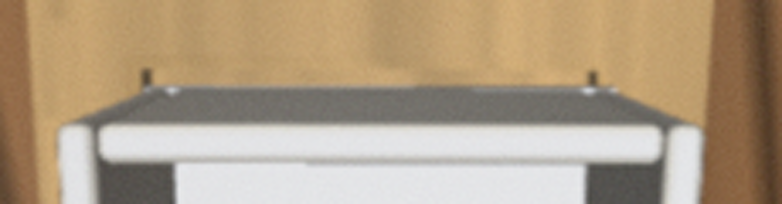

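```bash
H="python3 -m handwheel"
$H '[[0,-0.0022,0,-0.4,0,0,0.05],[0,0,0.005,0,0,0,0.05],[0,0,0.005,0,0,0,0.05],[0,0,0,0,0,0,0.05],[0,0,0,0,0,0,0.05],[0,0,0,0,0,0,0.05],[0,0,0,0,0,0,0.05]]'
$H '[[0,0,0.003,0,0,0,0.05],[0,0,0.002,0,0,0,0.05],[0,0,0,0,0,0,0.05],[0,0,0,0,0,0,0.05],[0,0,0,0,0,0,0.05]]'
$H '[[0,0,0.003,0,0,0,0.05],[0,0,0,0,0,0,0.05],[0,0,0,0,0,0,0.05],[0,0,0,0,0,0,0.05]]'
```

```text
time: 7.88
tool_pos: [591.5, 0.9, 63.4]
tcp_rot: [180.0, -0.0, 81.7]
ft_force: [0.7, 0.4, -1.8]
finger_gap: 63.2
grip_force: 46.5
time: 8.3
tool_pos: [591.3, 0.9, 58.2]
tcp_rot: [-180.0, -0.0, 81.7]
ft_force: [0.6, 0.0, -2.5]
finger_gap: 63.5
grip_force: 46.5
time: 8.63
tool_pos: [591.3, 0.9, 55.2]
tcp_rot: [-180.0, 0.0, 81.7]
ft_force: [-0.7, -0.3, -3.1]
finger_gap: 63.2
grip_force: 46.5
```

```bash
H="python3 -m handwheel"
$H '[[0,0,0.002,0,0,0,0.05],[0,0,0,0,0,0,0.05],[0,0,0,0,0,0,0.05]]'
$H '[[0,0,0.002,0,0,0,0.05],[0,0,0,0,0,0,0.05],[0,0,0,0,0,0,0.05]]'
$H '[[0,0,0.001,0,0,0,0.05],[0,0,0,0,0,0,0.05],[0,0,0,0,0,0,0.05]]'
```

```text
time: 8.88
tool_pos: [591.2, 0.9, 53.1]
tcp_rot: [-180.0, 0.0, 81.7]
ft_force: [0.6, -0.3, -1.8]
finger_gap: 63.4
grip_force: 46.5
time: 9.13
tool_pos: [591.7, 0.9, 52.7]
tcp_rot: [180.0, -0.0, 81.7]
ft_force: [-6.0, 0.8, 8.9]
finger_gap: 63.3
grip_force: 47.9
time: 9.38
tool_pos: [591.7, 0.9, 52.6]
tcp_rot: [180.0, 0.0, 81.7]
ft_force: [-10.5, 1.1, 17.0]
finger_gap: 62.8
grip_force: 49.0
```

```bash
H="python3 -m handwheel"
$H '[[0,0,-0.001,0,0,0,0.085],[0,0,0,0,0,0,0.085],[0,0,0,0,0,0,0.085],[0,0,0,0,0,0,0.085],[0,0,-0.015,0,0,0,0.085],[0,0,-0.03,0,0,0,0.085],[0,0,-0.04,0,0,0,0.085],[0,0,-0.04,0,0,0,0.085]]'
$H '[[0,0,-0.04,0,0,0,0.085],[0,0,-0.02,0,0,0,0.085],[0,0,0,0,0,0,0.085],[0,0,0,0,0,0,0.085],[0,0,0,0,0,0,0.085]]'
python3 - <<'E'
from meas import *
c,im,d=shot('wrist'); cv2.imwrite('pics/w5.png',im); X=cloud(c,d); to(591,0,230,81.7)
hsv=cv2.cvtColor(im,cv2.COLOR_BGR2HSV); m=(hsv[...,1]<45)&(hsv[...,2]>80)&(np.hypot(X[...,0]-591,X[...,1])<75)
P=X[m&(X[...,2]>56)&(X[...,2]<68)]; rect(P,'rim')
B,_,_,_=np.linalg.lstsq(np.c_[P[:,:2]-P[:,:2].mean(0),np.ones(len(P))],P[:,2],rcond=None); print('plane',B)
P=X[(abs(X[...,2]-45)<4)]; P=P[np.hypot(P[:,0]-591,P[:,1])<150]; rect(P,'blocks')
P=X[m&(X[...,2]<22)&(X[...,2]>8)]; print('floor z',np.median(P[:,2]),'table ref',np.median(X[(X[...,2]<6)][:,2]))
E
```

```text
time: 10.05
tool_pos: [590.1, 1.0, 176.1]
tcp_rot: [-179.8, 0.0, 81.7]
ft_force: [1.0, 0.2, 0.8]
finger_gap: 84.9
grip_force: 0.0
time: 10.47
tool_pos: [590.9, 0.9, 235.0]
tcp_rot: [-179.9, 0.0, 81.7]
ft_force: [-0.9, -0.6, 0.1]
finger_gap: 84.6
grip_force: 0.0
at [590.4   1.  234.2] [-1.7982e+02  1.0000e-02  8.1720e+01] t 10.5 | shift mm [-0.9  0.7  4.2] rows>= 0.1 turn [-0.18  0.01  0.02] 0.0
rim c [5.917e+02 4.000e-01] size [ 63.8 110.1] long-axis deg 81.8 z 61.2 1795
plane [-1.91827827e-05  5.33068963e-03  6.10240108e+01]
blocks c [638.1  -7.3] size [195.6 270.7] long-axis deg 81.5 z 44.5 11783
floor z 15.667063446027896 table ref -0.42229934286504545
```

View pics/w5.png

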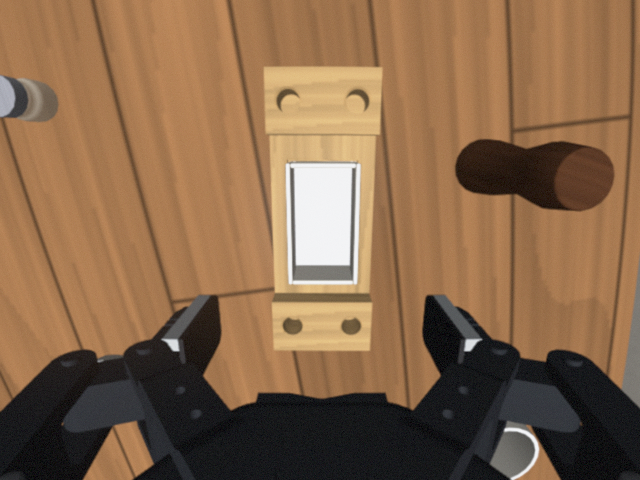

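Dish is seated: rim z about 61.5, centre (591.7, 0.4) against the carrier's (591, 0.3), level. Next I test the tipping motion empty-handed for joint range.

```bash
H="python3 -m handwheel"
$H '[[0,0,0,0,7,0,0.05],[0,0,0,0,7,0,0.05],[0,0,0,0,7,0,0.05],[0,0,0,0,7,0,0.05],[0,0,0,0,7,0,0.05],[0,0,0,0,7,0,0.05],[0,0,0,0,7,0,0.05],[0,0,0,0,7,0,0.05]]'
python3 -c "
from meas import *
s=r.sense();print(s['joint_pos'].round(1),s['tool_pos'].round(1),s['tcp_rot'].round(1))"
$H '[[0,0,0,0,-7,0,0.05],[0,0,0,0,-7,0,0.05],[0,0,0,0,-7,0,0.05],[0,0,0,0,-7,0,0.05],[0,0,0,0,-7,0,0.05],[0,0,0,0,-7,0,0.05],[0,0,0,0,-7,0,0.05],[0,0,0,0,-7,0,0.05]]'
$H '[[0,0,0,0,0,0,0.05],[0,0,0,0,0,0,0.05]]'
python3 - <<'E'
from meas import *
to(450,342,235,164.4)
c,im,d=shot('top'); X=cloud(c,d); A=np.ones(d.shape,bool)
hsv=cv2.cvtColor(im,cv2.COLOR_BGR2HSV)
rect(sel(X,A,(110,195,220,335),47,58),'handle')
E
```

```text
time: 11.18
tool_pos: [591.1, 0.2, 235.4]
tcp_rot: [-179.9, -56.4, 81.5]
ft_force: [0.4, 0.5, -0.9]
finger_gap: 49.9
grip_force: 0.0
[-32.1  18.1  91.3  50.3  97.6 -29.4] [5.911e+02 2.000e-01 2.354e+02] [-179.9  -56.4   81.5]
time: 11.85
tool_pos: [591.2, 0.6, 235.8]
tcp_rot: [180.0, 0.3, 81.7]
ft_force: [-0.6, 0.6, -0.7]
finger_gap: 50.0
grip_force: 0.0
time: 12.02
tool_pos: [590.6, 3.2, 234.3]
tcp_rot: [-179.8, -0.1, 82.0]
ft_force: [0.1, -0.1, 0.2]
finger_gap: 50.1
grip_force: 0.0
at [590.6   3.2 234.3] [-1.7981e+02 -9.0000e-02  8.1960e+01] t 12.0 | shift mm [ 315.8 -186.6    0.4] rows>= 8.8 turn [ -0.09  -0.21 -82.44] 11.5
handle c [437.6 343.5] size [13.7 54. ] long-axis deg -17.5 z 52.5 164
```

```bash
H="python3 -m handwheel"
$H '[[0.0316,-0.0198,0,0,0,0,0.05],[0.0316,-0.0198,0,0,0,0,0.05],[0.0316,-0.0198,0,0,0,0,0.05],[0.0316,-0.0198,0,0,0,0,0.05],[0.0316,-0.0198,0,0,0,0,0.05],[0.0316,-0.0198,0,0,0,0,0.05],[0.0316,-0.0198,0,0,0,0,0.05],[0.0316,-0.0198,0,0,0,0,0.05]]'
$H '[[0.0316,-0.0198,0,0,0,0,0.05],[0.0316,-0.0198,0,0,0,0,0.05],[0,0,0,0,0,-6.87,0.05],[0,0,0,0,0,-6.87,0.05],[0,0,0,0,0,-6.87,0.05],[0,0,0,0,0,-6.87,0.05],[0,0,0,0,0,-6.87,0.05],[0,0,0,0,0,-6.87,0.05]]'
$H '[[0,0,0.03,0,0,-6.87,0.05],[0,0,0.03,0,0,-6.87,0.05],[0,0,0,0,0,-6.87,0.05],[0,0,0,0,0,-6.87,0.05],[0,0,0,0,0,-6.87,0.05],[0,0,0,0,0,-6.87,0.05],[0,0,0,0,0,0,0.05],[0,0,0,0,0,0,0.05]]'
python3 - <<'E'
from meas import *
to(437.6,343.5,39,164)
c,im,d=shot('wrist'); cv2.imwrite('pics/w6.png',im); X=cloud(c,d)
P=X[(X[...,2]>48)&(X[...,2]<58)&(np.hypot(X[...,0]-438,X[...,1]-343)<45)]; rect(P,'handle top')
hsv=cv2.cvtColor(im,cv2.COLOR_BGR2HSV)
P=X[(hsv[...,2]<70)&(X[...,2]>21)&(X[...,2]<29)&(np.hypot(X[...,0]-524,X[...,1]-319)<90)]; rect(P,'tray wall tops')
E
```

```text
time: 12.73
tool_pos: [470.2, 273.7, 235.0]
tcp_rot: [-179.8, -0.1, 81.5]
ft_force: [1.3, 0.2, 0.4]
finger_gap: 50.0
grip_force: 0.0
time: 13.4
tool_pos: [441.2, 340.6, 234.8]
tcp_rot: [-179.9, -0.2, 123.1]
ft_force: [-0.6, -0.4, 0.3]
finger_gap: 49.9
grip_force: 0.0
time: 14.07
tool_pos: [441.2, 340.8, 175.3]
tcp_rot: [-180.0, -0.1, 163.8]
ft_force: [0.2, 0.5, -0.3]
finger_gap: 50.0
grip_force: 0.0
at [441.2 340.8 175.3] [-1.7999e+02 -1.4000e-01  1.6380e+02] t 14.1 | shift mm [  3.9   1.7 136.3] rows>= 3.3 turn [-0.01 -0.14 -0.2 ] 0.0
handle top c [438.6 343.3] size [12.  54.2] long-axis deg -15.6 z 53.3 1149
tray wall tops c [520.9 320.4] size [ 69.2 139.6] long-axis deg -15.4 z 25.6 1682
```

View pics/w6.png

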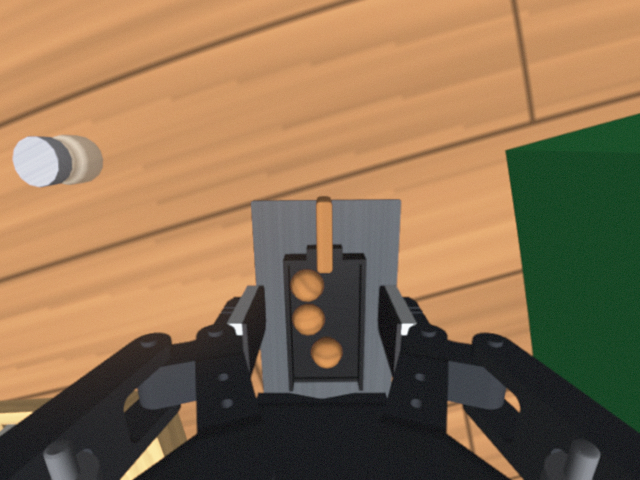

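```bash
H="python3 -m handwheel"
$H '[[0.0032,0.0017,0.03,0,0,-0.6,0.05],[0,0,0.035,0,0,0,0.05],[0,0,0.035,0,0,0,0.05],[0,0,0.02,0,0,0,0.05],[0,0,0.01,0,0,0,0.05],[0,0,0.006,0,0,0,0.05],[0,0,0,0,0,0,0.05],[0,0,0,0,0,0,0.05]]'
python3 -c "
from meas import *
to(438.6,343.3,39,164.4)"
$H '[[0,0,0,0,0,0,0],[0,0,0,0,0,0,0],[0,0,0,0,0,0,0],[0,0,0,0,0,0,0],[0,0,0,0,0,0,0],[0,0,0,0,0,0,0],[0,0,0,0,0,0,0],[0,0,0,0,0,0,0]]' 110
```

```text
time: 14.78
tool_pos: [439.3, 345.1, 41.7]
tcp_rot: [179.9, 0.1, 164.7]
ft_force: [-0.3, -0.4, 0.1]
finger_gap: 50.2
grip_force: 0.0
at [439.3 345.1  41.7] [1.7991e+02 6.0000e-02 1.6469e+02] t 14.8 | shift mm [ 0.2 -1.9  2.6] rows>= 0.1 turn [0.09 0.06 0.29] 0.0
time: 15.45
tool_pos: [439.3, 345.0, 41.9]
tcp_rot: [179.9, 0.1, 164.8]
ft_force: [-0.8, -1.7, 7.1]
finger_gap: 10.5
grip_force: 107.2
```

```bash
H="python3 -m handwheel"
$H '[[0,0,-0.005,0,0,0,0],[0,0,-0.01,0,0,0,0],[0,0,-0.02,0,0,0,0],[0,0,-0.025,0,0,0,0],[0,0,-0.025,0,0,0,0],[0,0,-0.015,0,0,0,0],[0,0,0,0,0,0,0],[0,0,0,0,0,0,0]]'
python3 - <<'E'
from meas import *
to(438,343,142,164.4)
c,im,d=shot('wrist'); cv2.imwrite('pics/w7.png',im); X=cloud(c,d)
c2,im2,d2=shot('top'); X2=cloud(c2,d2); cv2.imwrite('pics/t7.png',im2)
T=np.array(r.calibration('wrist')['tool_from_camera'])
hsv=cv2.cvtColor(im,cv2.COLOR_BGR2HSV)
m=(hsv[...,2]<75)&(X[...,2]>80)&(X[...,2]<140)&(np.hypot(X[...,0]-525,X[...,1]-319)<80)
P=X[m]; B=np.linalg.lstsq(np.c_[P[:,:2]-[525,319],np.ones(len(P))],P[:,2],rcond=None)[0]; print('tray plane',B,len(P))
nut=(hsv[...,0]<20)&(hsv[...,1]>90)&(X[...,2]>95)&(X[...,2]<150); n,l,st,ce=cv2.connectedComponentsWithStats(nut.astype(np.uint8))
for k in range(1,n):
    if st[k][4]>60: print(ce[k].round(),st[k][4],X[l==k].mean(0).round(1))
E
```

```text
time: 16.12
tool_pos: [438.9, 345.1, 141.6]
tcp_rot: [179.9, 0.1, 164.8]
ft_force: [-0.1, -0.9, -3.3]
finger_gap: 10.4
grip_force: 107.3
at [438.9 345.1 141.6] [1.7989e+02 9.0000e-02 1.6476e+02] t 16.1 | shift mm [ 0.3 -2.2 -0.4] rows>= 0.1 turn [0.11 0.09 0.36] 0.1
tray plane [ 7.77515788e-02 -2.43759118e-02  1.11830619e+02] 148
[322. 256.] 584 [412.9 351.9 138.2]
[304. 386.] 117 [474.6 326.5 130. ]
```

View pics/w7.png

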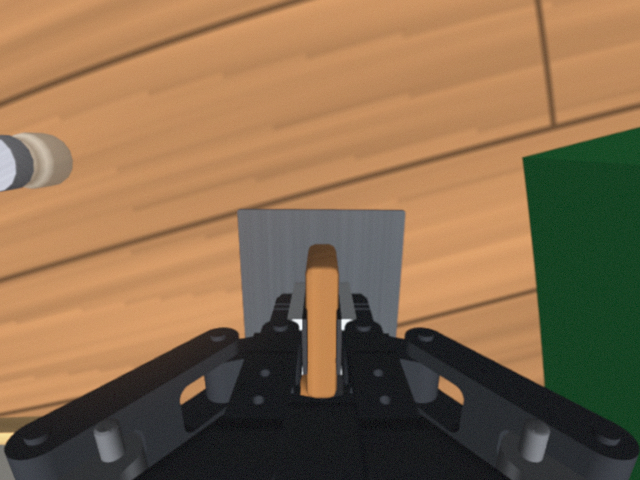

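```bash
H="python3 -m handwheel"
$H '[[0,0,0,0,-2,0,0],[0,0,0,0,-3,0,0],[0,0,0,0,-3,0,0],[0,0,0,0,-2,0,0],[0,0,0,0,0,0,0],[0,0,0,0.3,0,1.9,0],[0,0,0,0.7,0,3.9,0],[0,0,0,1.03,0,5.81,0]]'
$H '[[0,0,0,1.03,0,5.81,0],[0,0,0,1.03,0,5.81,0],[0,0,0,1.03,0,5.81,0],[0,0,0,1.03,0,5.81,0],[0,0,0,1.03,0,5.81,0],[0,0,0,1.03,0,5.81,0],[0,0,0,1.03,0,5.81,0],[0,0,0,1.03,0,5.81,0]]'
$H '[[0,0,0,1.03,0,5.81,0],[0,0,0,1.03,0,5.81,0],[0,0,0,1.03,0,5.81,0],[0,0,0,0.7,0,3.9,0],[0,0,0,0.3,0,1.9,0],[0,0,0,0,0,0,0],[0,0,0,0,0,0,0]]'
python3 - <<'E'
from meas import *
to(617,175,142)
c,im,d=shot('top'); cv2.imwrite('pics/t8.png',im[150:400,60:420])
X=cloud(c,d); P=X[(X[...,2]>56)&(X[...,2]<70)&(np.hypot(X[...,0]-591,X[...,1])<65)]; rect(P,'dish')
E
```

```text
time: 16.88
tool_pos: [437.5, 343.9, 138.8]
tcp_rot: [-179.9, 9.9, 152.8]
ft_force: [0.3, -0.5, -1.6]
finger_gap: 10.5
grip_force: 107.3
time: 17.55
tool_pos: [437.7, 344.2, 138.8]
tcp_rot: [-179.8, 10.0, 105.5]
ft_force: [0.5, -0.1, -2.2]
finger_gap: 10.7
grip_force: 107.4
time: 18.13
tool_pos: [438.1, 344.2, 139.2]
tcp_rot: [-179.9, 10.1, 82.3]
ft_force: [-0.1, 0.0, -2.1]
finger_gap: 10.0
grip_force: 107.4
at [438.1 344.2 139.2] [-179.86   10.07   82.26] t 18.1 | shift mm [-141.8  200.1   21.8] rows>= 5.9 
dish c [591.6   0.9] size [ 64.9 110. ] long-axis deg 81.6 z 60.4 340
```

View pics/t8.png

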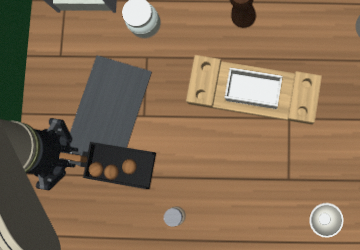

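```bash
H="python3 -m handwheel"
$H '[[-0.006,0.0085,0.001,0,0,0,0],[-0.0118,0.0167,0.0018,0,0,0,0],[-0.0118,0.0167,0.0018,0,0,0,0],[-0.0118,0.0167,0.0018,0,0,0,0],[-0.0118,0.0167,0.0018,0,0,0,0],[-0.0118,0.0167,0.0018,0,0,0,0],[-0.0118,0.0167,0.0018,0,0,0,0],[-0.0118,0.0167,0.0018,0,0,0,0]]'
$H '[[-0.0118,0.0167,0.0018,0,0,0,0],[-0.0118,0.0167,0.0018,0,0,0,0],[-0.0118,0.0167,0.0018,0,0,0,0],[-0.0118,0.0167,0.0018,0,0,0,0],[-0.006,0.0085,0.001,0,0,0,0],[0,0,0,0,0,0,0],[0,0,0,0,0,0,0]]'
cat >> meas.py <<'E'
P_SP=np.array([-155,0,32.])
def spout(S):
    s=r.sense(); M=R.from_euler('xyz',s['tcp_rot'],degrees=True); cur=s['tool_pos']+M.apply(P_SP)
    print('rot',s['tcp_rot'].round(1),'t',round(s['time'],1),'spout now',cur.round(1),'shift tool',M.inv().apply(np.array(S)-cur).round(1),'joints',s['joint_pos'].round(0))
E
python3 - <<'E'
from meas import *
spout((594.5,22,80))
for a in (2,3,4,6):
    Q=R.from_euler('y',a,degrees=True); print(a,(P_SP-Q.apply(P_SP)).round(2))
E
```

```text
time: 18.85
tool_pos: [551.3, 237.4, 142.2]
tcp_rot: [-180.0, 10.0, 82.2]
ft_force: [0.2, 0.9, -2.6]
finger_gap: 10.5
grip_force: 107.4
time: 19.43
tool_pos: [617.6, 174.7, 143.1]
tcp_rot: [-179.9, 10.0, 82.1]
ft_force: [0.2, 0.1, -2.3]
finger_gap: 10.8
grip_force: 107.4
rot [-179.9   10.    82.1] t 19.4 spout now [595.9  18.  138.6] shift tool [13.9 -1.9 57. ] joints [16. 22. 80. -9. 82. 26.]
2 [-1.21  0.   -5.39]
3 [-1.89  0.   -8.07]
4 [ -2.61   0.   -10.73]
6 [ -4.19   0.   -16.03]
```

```bash
H="python3 -m handwheel"
$H '[[0.0035,-0.0005,0.01,0,0,0,0],[0.0035,-0.0005,0.018,0,0,0,0],[0.0035,-0.0005,0.018,0,0,0,0],[0.0035,-0.0005,0.011,0,0,0,0],[0,0,0,0,0,0,0],[0,0,0,0,0,0,0]]'
python3 -c "
from meas import *
spout((594.5,22,80))"
$H '[[-0.0012,0,-0.0054,0,2,0,0],[-0.0012,0,-0.0054,0,2,0,0],[-0.0012,0,-0.0054,0,2,0,0],[-0.0012,0,-0.0054,0,2,0,0],[-0.0012,0,-0.0054,0,2,0,0],[-0.0012,0,-0.0054,0,2,0,0],[-0.0012,0,-0.0054,0,2,0,0],[0,0,0,0,0,0,0]]'
$H '[[0,0,0,0,0,0,0],[0,0,0,0,0,0,0],[0,0,0,0,0,0,0],[0,0,0,0,0,0,0],[0,0,0,0,0,0,0],[0,0,0,0,0,0,0],[0,0,0,0,0,0,0],[0,0,0,0,0,0,0]]'
python3 -c "
from meas import *
spout((594.5,22,80))
c,im,d=shot('top'); X=cloud(c,d); hsv=cv2.cvtColor(im,cv2.COLOR_BGR2HSV)
m=(hsv[...,0]<15)&(hsv[...,1]>120)&(X[...,2]>15)&(X[...,2]<130)&(np.hypot(X[...,0]-591,X[...,1]-60)<120)
n,l,st,ce=cv2.connectedComponentsWithStats(m.astype(np.uint8))
for k in range(1,n):
  if st[k][4]>25: print(ce[k].round(),st[k][4],X[l==k].mean(0).round(1))"
```

```text
time: 19.93
tool_pos: [614.9, 179.9, 83.7]
tcp_rot: [-179.8, 10.1, 82.3]
ft_force: [-0.4, 0.1, -2.5]
finger_gap: 10.2
grip_force: 107.5
rot [-179.8   10.1   82.3] t 19.9 spout now [593.5  23.1  79.3] shift tool [-1.1  1.1 -0.5] joints [17. 25. 82. -9. 77. 27.]
time: 20.6
tool_pos: [617.1, 173.0, 126.3]
tcp_rot: [179.8, -4.1, 82.1]
ft_force: [0.1, -0.7, -1.5]
finger_gap: 10.4
grip_force: 107.5
time: 21.27
tool_pos: [615.3, 173.8, 122.9]
tcp_rot: [-180.0, -4.0, 82.2]
ft_force: [-0.6, -0.9, -2.6]
finger_gap: 10.1
grip_force: 107.4
rot [-180.    -4.    82.2] t 21.3 spout now [594.6  22.8  80.3] shift tool [-0.8 -0.   0.2] joints [ 9. 17. 88.  4. 74. 16.]
[265. 222.] 271 [610.2  95.4 106.2]
```

Pivoting works and the spout holds its place. I carry on tipping.

```bash
H="python3 -m handwheel"
$H '[[-0.0012,0,-0.0054,0,2,0,0],[-0.0012,0,-0.0054,0,2,0,0],[-0.0012,0,-0.0054,0,2,0,0],[0,0,0,0,0,0,0],[-0.0012,0,-0.0054,0,2,0,0],[-0.0012,0,-0.0054,0,2,0,0],[-0.0012,0,-0.0054,0,2,0,0],[0,0,0,0,0,0,0]]'
$H '[[-0.0012,0,-0.0054,0,2,0,0],[-0.0012,0,-0.0054,0,2,0,0],[-0.0012,0,-0.0054,0,2,0,0],[-0.0012,0,-0.0054,0,2,0,0],[-0.0012,0,-0.0054,0,2,0,0],[-0.0012,0,-0.0054,0,2,0,0],[-0.0012,0,-0.0054,0,2,0,0],[-0.0012,0,-0.0054,0,2,0,0]]'
$H '[[-0.0012,0,-0.0054,0,2,0,0],[-0.0012,0,-0.0054,0,2,0,0],[-0.0012,0,-0.0054,0,2,0,0],[-0.0012,0,-0.0054,0,2,0,0],[-0.0012,0,-0.0054,0,2,0,0],[-0.0012,0,-0.0054,0,2,0,0],[-0.0012,0,-0.0054,0,2,0,0],[-0.0012,0,-0.0054,0,2,0,0]]'
$H '[[-0.0012,0,-0.0054,0,2,0,0],[-0.0012,0,-0.0054,0,2,0,0],[-0.0012,0,-0.0054,0,2,0,0],[-0.0012,0,-0.0054,0,2,0,0],[0,0,0,0,0,0,0],[0,0,0,0,0,0,0],[0,0,0,0,0,0,0],[0,0,0,0,0,0,0]]'
python3 -c "
from meas import *
spout((594.5,22,80))
c,im,d=shot('scene'); X=cloud(c,d); hsv=cv2.cvtColor(im,cv2.COLOR_BGR2HSV); cv2.imwrite('pics/s9.png',im)
m=(hsv[...,0]<15)&(hsv[...,1]>120)&(X[...,2]>15)&(X[...,2]<130)&(np.hypot(X[...,0]-591,X[...,1]-30)<120)
n,l,st,ce=cv2.connectedComponentsWithStats(m.astype(np.uint8))
for k in range(1,n):
  if st[k][4]>25: print(ce[k].round(),st[k][4],X[l==k].mean(0).round(1))"
```

```text
time: 21.98
tool_pos: [614.1, 160.6, 154.4]
tcp_rot: [180.0, -16.0, 82.1]
ft_force: [-0.6, -0.4, -2.4]
finger_gap: 10.3
grip_force: 107.5
time: 22.65
tool_pos: [610.1, 136.3, 189.6]
tcp_rot: [-179.9, -31.9, 82.2]
ft_force: [-0.1, -0.4, -2.0]
finger_gap: 10.3
grip_force: 107.6
time: 23.32
tool_pos: [605.4, 102.1, 216.8]
tcp_rot: [-179.8, -47.9, 82.1]
ft_force: [0.3, -0.1, -1.7]
finger_gap: 10.5
grip_force: 107.6
time: 23.98
tool_pos: [603.0, 82.9, 227.2]
tcp_rot: [-180.0, -55.9, 82.2]
ft_force: [0.2, 0.1, -2.5]
finger_gap: 10.3
grip_force: 107.7
rot [-180.   -55.9   82.2] t 24.0 spout now [594.8  23.1  80.9] shift tool [-1.4 -0.1 -0.4] joints [-24.  16.  95.  53.  91. -26.]
[326. 250.] 99 [583.5   8.2  38. ]
[308. 257.] 44 [579.4 -30.   40.2]
```

```bash
H="python3 -m handwheel"
$H '[[0.0165,0,-0.011,0,0,0,0],[0.0165,0,-0.011,0,0,0,0],[0.0025,0,0.0164,0,-6,0,0],[0.0025,0,0.0164,0,-6,0,0],[0.0025,0,0.0164,0,-6,0,0],[0.0025,0,0.0164,0,-6,0,0],[0.0025,0,0.0164,0,-6,0,0],[0.0025,0,0.0164,0,-6,0,0]]'
$H '[[0.0025,0,0.0164,0,-6,0,0],[0.0025,0,0.0164,0,-6,0,0],[0.0025,0,0.0164,0,-6,0,0],[0.001,0,0.005,0,-2,0,0],[0.03,0,0,0,0,0,0],[0.035,0,0,0,0,0,0],[0.03,0,0,0,0,0,0],[0,0,0,0,0,0,0]]'
cat >> meas.py <<'E'
def nuts(c,X,hsv,ctr=(591,0.4),rad=75,z0=15,z1=75):
    m=(hsv[...,0]<15)&(hsv[...,1]>120)&(X[...,2]>z0)&(X[...,2]<z1)
    a=np.radians(-8.5); dx=X[...,0]-ctr[0]; dy=X[...,1]-ctr[1]; u=dx*np.cos(a)+dy*np.sin(a); v=-dx*np.sin(a)+dy*np.cos(a)
    m&=(abs(u)<30)&(abs(v)<54); n,l,st,ce=cv2.connectedComponentsWithStats(m.astype(np.uint8))
    for k in range(1,n):
        if st[k][4]>8: print('nut? px',ce[k].round(),st[k][2:],X[l==k].mean(0).round(1))
E
python3 - <<'E'
from meas import *
spout((594.5,22,80)); to(440,345,160,164.4)
for n in('top','scene','wrist'):
    c,im,d=shot(n); X=cloud(c,d); hsv=cv2.cvtColor(im,cv2.COLOR_BGR2HSV); cv2.imwrite(f'pics/{n}10.png',im); print(n); nuts(c,X,hsv)
    if n=='top':
        P=X[(X[...,2]>56)&(X[...,2]<70)&(np.hypot(X[...,0]-591,X[...,1])<65)&(hsv[...,1]<60)]; rect(P,'dish')
E
```

```text
time: 24.7
tool_pos: [614.0, 157.5, 205.2]
tcp_rot: [179.7, -19.7, 82.3]
ft_force: [-0.4, -0.2, -2.0]
finger_gap: 10.2
grip_force: 107.5
time: 25.37
tool_pos: [628.0, 277.4, 152.9]
tcp_rot: [-180.0, -0.2, 82.4]
ft_force: [0.7, -1.1, -2.3]
finger_gap: 10.5
grip_force: 107.6
rot [-180.    -0.2   82.4] t 25.4 spout now [607.6 123.9 120.4] shift tool [-102.8    0.4   40.1] joints [19. 24. 76.  0. 80. 27.]
at [628.  277.4 152.9] [-1.7999e+02 -1.7000e-01  8.2440e+01] t 25.4 | shift mm [  42.3 -195.2   -7. ] rows>= 4.8 turn [  0.12  -0.15 -81.96] 11.4
top
nut? px [330. 241.] [ 15  24 188] [585.6 -33.6  38.4]
nut? px [307. 244.] [12 10 91] [578.9  13.8  38.5]
dish c [591.4   0.9] size [ 64.9 109.9] long-axis deg 81.6 z 60.6 324
scene
nut? px [326. 250.] [14 11 98] [583.7   8.2  38.2]
nut? px [308. 256.] [10  8 49] [579.  -30.1  40.4]
wrist
```

```bash
H="python3 -m handwheel"
$H '[[0.0069,-0.0315,0,0,0,0,0],[0.0069,-0.0315,0,0,0,0,0],[0.0069,-0.0315,0,0,0,0,0],[0.0069,-0.0315,0,0,0,0,0],[0.0069,-0.0315,0,0,0,0,0],[0.0069,-0.0315,0,0,0,0,0],[0,0,0,0,0,-6.83,0],[0,0,0,0,0,-6.83,0]]'
$H '[[0,0,0,0,0,-6.83,0],[0,0,0,0,0,-6.83,0],[0,0,0,0,0,-6.83,0],[0,0,0,0,0,-6.83,0],[0,0,0,0,0,-6.83,0],[0,0,0,0,0,-6.83,0],[0,0,0,0,0,-6.83,0],[0,0,0,0,0,-6.83,0]]'
$H '[[0,0,0,0,0,-6.83,0],[0,0,0,0,0,-6.83,0],[0,0,0.03,0,0,0,0],[0,0,0.03,0,0,0,0],[0,0,0.02,0,0,0,0],[0,0,0,0,0,0,0],[0,0,0,0,0,0,0],[0,0,0,0,0,0,0]]'
python3 - <<'E'
from meas import *
to(446.1,342.6,42,164.4)
E
```

```text
time: 26.18
tool_pos: [445.5, 337.3, 152.9]
tcp_rot: [-180.0, 0.0, 96.2]
ft_force: [0.1, 0.6, -1.5]
finger_gap: 10.7
grip_force: 108.3
time: 26.85
tool_pos: [447.4, 336.4, 152.9]
tcp_rot: [-180.0, -0.0, 150.7]
ft_force: [0.1, 0.0, -2.4]
finger_gap: 10.5
grip_force: 108.2
time: 27.52
tool_pos: [448.1, 337.5, 74.4]
tcp_rot: [179.9, 0.1, 164.1]
ft_force: [-0.3, 0.8, -1.3]
finger_gap: 10.3
grip_force: 108.0
at [448.1 337.5  74.4] [1.7994e+02 6.0000e-02 1.6409e+02] t 27.5 | shift mm [ 3.4  4.3 32.4] rows>= 0.8 turn [ 0.06  0.06 -0.31] 0.0
```

```bash
H="python3 -m handwheel"
$H '[[0.0034,0.0043,0.01,0,0,-0.3,0],[0,0,0.01,0,0,0,0],[0,0,0.006,0,0,0,0],[0,0,0.003,0,0,0,0],[0,0,0,0,0,0,0],[0,0,0,0,0,0,0],[0,0,0,0,0,0,0]]'
$H '[[0,0,0.002,0,0,0,0],[0,0,0,0,0,0,0],[0,0,0,0,0,0,0]]'
$H '[[0,0,0.0015,0,0,0,0],[0,0,0,0,0,0,0],[0,0,0,0,0,0,0]]'
```

```text
time: 28.1
tool_pos: [445.1, 342.6, 43.9]
tcp_rot: [-180.0, -0.0, 164.4]
ft_force: [0.9, -0.7, -1.7]
finger_gap: 10.1
grip_force: 108.1
time: 28.35
tool_pos: [445.4, 342.8, 42.1]
tcp_rot: [180.0, 0.0, 164.4]
ft_force: [0.7, -0.1, -1.1]
finger_gap: 10.6
grip_force: 108.5
time: 28.6
tool_pos: [445.4, 342.9, 41.9]
tcp_rot: [180.0, 0.0, 164.4]
ft_force: [-5.6, -4.4, 13.2]
finger_gap: 10.3
grip_force: 110.4
```

```bash
H="python3 -m handwheel"
$H '[[0,0,-0.001,0,0,0,0.045],[0,0,0,0,0,0,0.045],[0,0,0,0,0,0,0.045],[0,0,0,0,0,0,0.045],[0,0,-0.02,0,0,0,0.045],[0,0,-0.035,0,0,0,0.045],[0,0,-0.04,0,0,0,0.045],[0,0,-0.04,0,0,0,0.045]]'
$H '[[0,0,-0.035,0,0,0,0.045],[0,0,-0.02,0,0,0,0.045],[0,0,0,0,0,0,0.045],[0,0,0,0,0,0,0.045]]'
python3 - <<'E'
from meas import *
A=np.ones((480,640),bool)
c,im,d=shot('wrist'); X=cloud(c,d); hsv=cv2.cvtColor(im,cv2.COLOR_BGR2HSV)
P=X[(X[...,2]>46)&(X[...,2]<58)&(np.hypot(X[...,0]-446,X[...,1]-343)<45)]; rect(P,'handle top')
P=X[(hsv[...,2]<70)&(X[...,2]>21)&(X[...,2]<29)&(np.hypot(X[...,0]-532,X[...,1]-318)<90)]; rect(P,'tray wall tops')
m=(hsv[...,0]<15)&(hsv[...,1]>120)&(X[...,2]>20)&(X[...,2]<45)&(np.hypot(X[...,0]-532,X[...,1]-318)<60); print('nut px in tray',m.sum())
c,im,d=shot('top'); X=cloud(c,d); hsv=cv2.cvtColor(im,cv2.COLOR_BGR2HSV); nuts(c,X,hsv)
P=sel(X,A,(425,235,505,315),90,112); 
n,l=cv2.connectedComponents(((X[...,2]>92)&(X[...,2]<112)).astype(np.uint8))
for i in range(1,n):
    q=X[l==i]; v,u=np.nonzero(l==i)
    if 15<len(q)<4000 and 430<u.mean()<500: print('h100',u.mean().round(),v.mean().round(),len(q),q.mean(0).round(1),im[l==i].mean(0).round())
rect(sel(X,A,(425,240,505,320),34,46),'rack')
to(520,-270,240,None)
E
```

```text
time: 29.27
tool_pos: [444.2, 342.0, 176.6]
tcp_rot: [-179.9, -0.1, 164.4]
ft_force: [0.3, 0.3, 1.1]
finger_gap: 44.9
grip_force: 0.0
time: 29.6
tool_pos: [445.9, 343.2, 232.9]
tcp_rot: [179.9, 0.1, 164.4]
ft_force: [-0.8, -0.7, -0.1]
finger_gap: 45.1
grip_force: 0.0
handle top c [445.9 342.6] size [12.  55.5] long-axis deg -15.9 z 53.2 811
tray wall tops c [527.  318.9] size [ 68.5 138.4] long-axis deg -16.0 z 25.6 1010
nut px in tray 0
nut? px [330. 241.] [ 15  24 192] [586.  -33.5  38.1]
nut? px [307. 244.] [12 10 84] [578.8  13.9  38.9]
h100 453.0 224.0 82 [ 614.2 -279.4   97.8] [164.  74. 133.]
h100 482.0 260.0 99 [ 540.7 -333.7  106.4] [195. 197. 196.]
h100 457.0 269.0 98 [ 522.7 -283.   106.1] [203. 203. 201.]
h100 466.0 296.0 100 [ 470.5 -299.9  107. ] [201. 201. 199.]
rack c [ 506.  -319.1] size [101.4 101.5] long-axis deg 19.5 z 38.6 1659
at [444.5 342.2 229.7] [-1.7989e+02 -1.0000e-01  1.6444e+02] t 29.7 | shift mm [-236.9 -569.6   -9.7] rows>= 14.8
```

```bash
H="python3 -m handwheel"
$H '[[0,0,0,0,0,6.85,0.04],[0,0,0,0,0,6.85,0.04],[0,0,0,0,0,6.85,0.04],[0,0,0,0,0,6.85,0.04],[0,0,0,0,0,6.85,0.04],[0,0,0,0,0,6.85,0.04],[0,0,0,0,0,6.85,0.04],[0,0,0,0,0,6.85,0.04]]'
$H '[[0,0,0,0,0,6.85,0.04],[0,0,0,0,0,6.85,0.04],[0,0,0,0,0,6.85,0.04],[0,0,0,0,0,6.85,0.04],[-0.0317,0.0193,0,0,0,0,0.04],[-0.0317,0.0193,0,0,0,0,0.04],[-0.0317,0.0193,0,0,0,0,0.04],[-0.0317,0.0193,0,0,0,0,0.04]]'
$H '[[-0.0317,0.0193,0,0,0,0,0.04],[-0.0317,0.0193,0,0,0,0,0.04],[-0.0317,0.0193,0,0,0,0,0.04],[-0.0317,0.0193,0,0,0,0,0.04],[-0.0317,0.0193,0,0,0,0,0.04],[-0.0317,0.0193,0,0,0,0,0.04],[0,0,0,0,0,0,0.04],[0,0,0,0,0,0,0.04]]'
python3 - <<'E'
from meas import *
to(591,1,235,82)
c,im,d=shot('wrist'); X=cloud(c,d); hsv=cv2.cvtColor(im,cv2.COLOR_BGR2HSV); cv2.imwrite('pics/w11.png',im); np.savez('w11.npz',im=im,d=d)
P=X[(hsv[...,1]<45)&(hsv[...,2]>80)&(np.hypot(X[...,0]-591,X[...,1])<75)&(X[...,2]>56)&(X[...,2]<68)]; rect(P,'dish rim')
a=np.radians(-8.5); ex=np.array([np.cos(a),np.sin(a)]); ey=np.array([-np.sin(a),np.cos(a)])
Q=X[...,:2]-[591.2,.5]; u=Q@ex; v=Q@ey
top=(abs(X[...,2]-44.5)<3)&(abs(u)<53)&(abs(v)<138)&(abs(v)>78)
P=X[top]; C,L=rect(P,'blocks')
nuts(c,X,hsv)
# holes: inside blocks' faces, points clearly below the top, cast on z=45
for su in(-1,1):
  for sv in(-1,1):
    m=(abs(u-su*29)<20)&(abs(v-sv*107)<22)&(X[...,2]<40)
    m=cv2.morphologyEx(m.astype(np.uint8),cv2.MORPH_OPEN,np.ones((3,3),np.uint8))
    n,l,st,ce=cv2.connectedComponentsWithStats(m)
    if n<2: print(su,sv,'none'); continue
    k=1+st[1:,4].argmax(); cn=cv2.findContours((l==k).astype(np.uint8),cv2.RETR_EXTERNAL,cv2.CHAIN_APPROX_NONE)[0][0]
    W=onz(c,cn[:,0].astype(float),45)[:,:2]; cc,rr=cv2.minEnclosingCircle(W.astype(np.float32)); mom=onz(c,[ce[k]],45)[0,:2]
    q=np.array(cc)-C; print(su,sv,st[k],'circle',np.round(cc,1),round(rr*2,1),'centroid',mom.round(1),'in carrier',(q@ex).round(1),(q@ey).round(1))
E
```

```text
time: 30.37
tool_pos: [444.0, 342.0, 228.5]
tcp_rot: [-179.7, 0.1, 109.3]
ft_force: [0.3, -0.8, 0.8]
finger_gap: 39.9
grip_force: 0.0
time: 31.03
tool_pos: [503.6, 205.0, 228.6]
tcp_rot: [-179.8, 0.1, 82.3]
ft_force: [0.1, -0.4, -0.6]
finger_gap: 39.9
grip_force: 0.0
time: 31.7
tool_pos: [592.8, 0.4, 228.4]
tcp_rot: [-179.7, 0.0, 82.0]
ft_force: [-0.5, 0.2, 0.3]
finger_gap: 40.1
grip_force: 0.0
at [5.928e+02 4.000e-01 2.284e+02] [-1.7973e+02  3.0000e-02  8.2040e+01] t 31.7 | shift mm [ 0.3 -1.9 -6.6] rows>= 0.2 turn [-0.27  0.04  0.04] 0.0
dish rim c [5.917e+02 5.000e-01] size [ 63.8 110.1] long-axis deg 81.6 z 61.2 1893
blocks c [ 5.91e+02 -3.00e-01] size [100.8 270.7] long-axis deg 81.5 z 44.5 11288
nut? px [310. 202.] [ 21  16 164] [584.4  20.4  37. ]
nut? px [304. 213.] [ 23  20 284] [577.6  11.2  39.9]
nut? px [308. 255.] [ 27  25 484] [574.7 -28.9  39.5]
nut? px [336. 256.] [ 26  26 486] [600.9 -34.2  38.6]
-1 -1 [280 320  20  16 254] circle [ 545.9 -100. ] 19.9 centroid [546.  -99.7] in carrier -29.9 -105.3
-1 1 [275  88  24  24 457] circle [577.6 110.3] 20.0 centroid [577.5 110.2] in carrier -29.6 107.3
1 -1 [340 321  20  16 252] circle [ 605.  -108.1] 19.6 centroid [ 605.1 -108.7] in carrier 29.8 -104.6
1 1 [346  88  23  25 435] circle [636.2 101.4] 19.6 centroid [636.3 101.3] in carrier 29.7 107.2
```

```bash
H="python3 -m handwheel"
$H '[[-0.0348,-0.0044,-0.007,0,0,0,0.04],[-0.0348,-0.0044,-0.007,0,0,0,0.04],[-0.0348,-0.0044,-0.007,0,0,0,0.04],[-0.0348,-0.0044,-0.007,0,0,0,0.04],[-0.0348,-0.0044,-0.007,0,0,0,0.04],[-0.0348,-0.0044,-0.007,0,0,0,0.04],[-0.0348,-0.0044,-0.007,0,0,0,0.04],[-0.0348,-0.0044,-0.007,0,0,0,0.04]]'
$H '[[-0.0348,-0.0044,-0.007,0,0,0,0.04],[0,0,0,0,0,0,0.04],[0,0,0,0,0,0,0.04],[0,0,0,0,0,0,0.04],[0,0,0,0,0,0,0.04]]'
python3 - <<'E'
from meas import *
to(510,-305,290,82)
c,im,d=shot('wrist'); X=cloud(c,d); hsv=cv2.cvtColor(im,cv2.COLOR_BGR2HSV); cv2.imwrite('pics/w12.png',im)
m=(X[...,2]>104)&(X[...,2]<116)&(np.hypot(X[...,0]-510,X[...,1]+305)<120)&(hsv[...,2]>90)
n,l,st,ce=cv2.connectedComponentsWithStats(m.astype(np.uint8))
for k in range(1,n):
    if st[k][4]<40: continue
    cn=cv2.findContours((l==k).astype(np.uint8),cv2.RETR_EXTERNAL,cv2.CHAIN_APPROX_NONE)[0][0]
    W=onz(c,cn[:,0].astype(float),110)[:,:2]; cc,rr=cv2.minEnclosingCircle(W.astype(np.float32))
    print('cap px',ce[k].round(),st[k][4],'circle',np.round(cc,1),'dia',round(2*rr,1),'centroid',onz(c,[ce[k]],110)[0].round(1),'z',np.median(X[l==k][:,2]).round(1),'bgr',im[l==k].mean(0).round())
cv2.imwrite('pics/w12c.png',cv2.resize(im[60:400,120:520],None,fx=1.7,fy=1.7))
E
```

```text
time: 32.42
tool_pos: [520.4, -268.2, 286.6]
tcp_rot: [-179.9, -0.0, 82.4]
ft_force: [0.7, 0.2, -1.1]
finger_gap: 40.1
grip_force: 0.0
time: 32.83
tool_pos: [512.4, -300.5, 293.3]
tcp_rot: [-179.9, -0.1, 82.4]
ft_force: [-0.4, 0.6, 0.7]
finger_gap: 40.3
grip_force: 0.0
at [ 512.4 -300.5  293.3] [-1.7991e+02 -5.0000e-02  8.2370e+01] t 32.8 | shift mm [-4.8 -1.8  3.3] rows>= 0.1 turn [-0.09 -0.05  0.37] 0.1
cap px [332. 205.] 383 circle [ 523.9 -284.5] dia 20.1 centroid [ 523.9 -284.4  110. ] z 109.6 bgr [232. 230. 229.]
cap px [279. 232.] 370 circle [ 472.2 -302.3] dia 20.7 centroid [ 472.4 -302.4  110. ] z 109.4 bgr [227. 225. 225.]
cap px [358. 257.] 350 circle [ 542.1 -335.9] dia 20.8 centroid [ 541.8 -335.8  110. ] z 109.5 bgr [229. 228. 228.]
```

View pics/w12c.png

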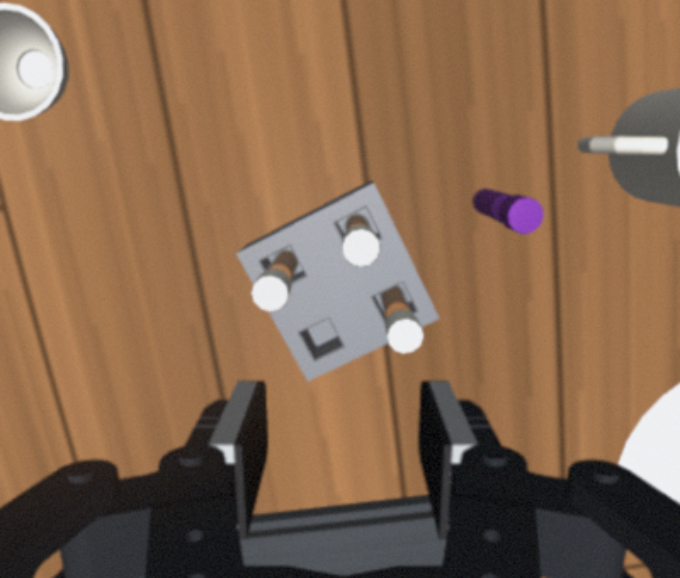

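Candidates in the crop: white caps at (360,247), (270,293) and (405,336) stand in the grey rack, and the purple one at (525,215) stands outside it. The three white-capped vials are the ones meant. I fetch the first.

```bash
H="python3 -m handwheel"
$H '[[0.0176,0.0089,0.02,0,0,0.4,0.04],[0,0,0.04,0,0,0,0.04],[0,0,0.04,0,0,0,0.04],[0,0,0.03,0,0,0,0.04],[0,0,0.02,0,0,0,0.04],[0,0,0,0,0,0,0.04],[0,0,0,0,0,0,0.04],[0,0,0,0,0,0,0.04]]'
python3 -c "
from meas import *
to(523.9,-284.2,99,82)"
```

```text
time: 33.55
tool_pos: [524.3, -286.1, 146.2]
tcp_rot: [179.9, 0.1, 81.9]
ft_force: [0.6, 0.2, 1.0]
finger_gap: 40.2
grip_force: 0.0
at [ 524.3 -286.1  146.2] [1.7991e+02 7.0000e-02 8.1910e+01] t 33.5 | shift mm [ 1.9 -0.7 47.2] rows>= 1.1 turn [ 0.09  0.07 -0.09] 0.0
```

```bash
H="python3 -m handwheel"
$H '[[0.0019,-0.0007,0.02,0,0,0,0.04],[0,0,0.017,0,0,0,0.04],[0,0,0.01,0,0,0,0.04],[0,0,0,0,0,0,0.04],[0,0,0,0,0,0,0.04],[0,0,0,0,0,0,0.04]]'
$H '[[0,0,0,0,0,0,0.01],[0,0,0,0,0,0,0.01],[0,0,0,0,0,0,0.01],[0,0,0,0,0,0,0.01],[0,0,0,0,0,0,0.01],[0,0,0,0,0,0,0.01],[0,0,0,0,0,0,0.01]]' 40
$H '[[0,0,-0.01,0,0,0,0.01],[0,0,-0.03,0,0,0,0.01],[0,0,-0.035,0,0,0,0.01],[0,0,-0.035,0,0,0,0.01],[0,0,-0.02,0,0,0,0.01],[0,0,0,0,0,0,0.01],[0,0,0,0,0,0,0.01],[0,0,0,0,0,0,0.01]]'
python3 - <<'E'
from meas import *
to(545.8,-102.2,228,82)
c,im,d=shot('wrist'); X=cloud(c,d); s=r.sense(); hsv=cv2.cvtColor(im,cv2.COLOR_BGR2HSV); cv2.imwrite('pics/w13.png',im)
M=R.from_euler('xyz',s['tcp_rot'],degrees=True); Q=M.inv().apply(X.reshape(-1,3)-s['tool_pos']).reshape(X.shape)
m=(hsv[...,1]<60)&(hsv[...,2]>120)&(np.hypot(Q[...,0],Q[...,1])<16)&(Q[...,2]>-25)&(Q[...,2]<5)
v,u=np.nonzero(m); print(m.sum(), u.mean(),v.mean(), Q[m].mean(0).round(1),Q[m].min(0).round(1),Q[m].max(0).round(1))
E
```

```text
time: 34.05
tool_pos: [523.7, -285.0, 99.2]
tcp_rot: [179.9, 0.1, 81.8]
ft_force: [-0.2, -0.2, 0.3]
finger_gap: 40.1
grip_force: 0.0
time: 34.63
tool_pos: [523.6, -285.0, 98.9]
tcp_rot: [179.9, 0.1, 81.8]
ft_force: [-1.5, 0.7, 5.8]
finger_gap: 18.7
grip_force: 39.1
time: 35.3
tool_pos: [522.4, -284.0, 226.7]
tcp_rot: [-179.9, -0.0, 81.8]
ft_force: [-0.7, 0.6, -1.4]
finger_gap: 18.3
grip_force: 39.6
at [ 522.4 -284.   226.7] [-1.7993e+02 -1.0000e-02  8.1840e+01] t 35.3 | shift mm [183.3  -2.6  -1.2] rows>= 4.4 turn [-0.07 -0.01 -0.16] 0.0
2099 321.3091948546927 333.9228203906622 [  0.8   0.3 -11.8] [-11.3 -12.6 -24.7] [10.7 12.9 -3.2]
```

```bash
H="python3 -m handwheel"
$H '[[0.02,-0.0005,0,0,0,0,0.01],[0.036,-0.0005,0,0,0,0,0.01],[0.036,-0.0005,0,0,0,0,0.01],[0.036,-0.0005,0,0,0,0,0.01],[0.034,-0.0006,0,0,0,0,0.01],[0.0206,0,0,0,0,0,0.01],[0,0,0.02,0,0,0,0.01],[0,0,0.03,0,0,0,0.01]]'
$H '[[0,0,0.022,0,0,0,0.01],[0,0,0,0,0,0,0.01],[0,0,0,0,0,0,0.01],[0,0,0,0,0,0,0.01],[0,0,0,0,0,0,0.01]]'
python3 - <<'E'
from meas import *
to(545.8,-102.9,150,82)
c,im,d=shot('wrist'); X=cloud(c,d); s=r.sense(); hsv=cv2.cvtColor(im,cv2.COLOR_BGR2HSV); cv2.imwrite('pics/w14.png',im)
M=R.from_euler('xyz',s['tcp_rot'],degrees=True); Q=M.inv().apply(X.reshape(-1,3)-s['tool_pos']).reshape(X.shape)
m=(abs(Q[...,2]+11)<3)&(np.hypot(Q[...,0],Q[...,1])<20)&(hsv[...,2]>150)
n,l,st,ce=cv2.connectedComponentsWithStats(m.astype(np.uint8)); k=1+st[1:,4].argmax(); print(st[k],Q[l==k].mean(0).round(1),Q[l==k].min(0).round(1),Q[l==k].max(0).round(1))
a=np.radians(-8.5); ex=np.array([np.cos(a),np.sin(a)]); ey=np.array([-np.sin(a),np.cos(a)]); Q=X[...,:2]-[591,-.4]; u=Q@ex; v=Q@ey
for su in(-1,1):
    mm=(abs(u-su*29)<20)&(abs(v+107)<22)&(X[...,2]<40)
    n,l,st,ce=cv2.connectedComponentsWithStats(mm.astype(np.uint8))
    for k in range(1,n):
        if st[k][4]<60: continue
        cn=cv2.findContours((l==k).astype(np.uint8),cv2.RETR_EXTERNAL,cv2.CHAIN_APPROX_NONE)[0][0]
        W=onz(c,cn[:,0].astype(float),45)[:,:2]; cc,rr=cv2.minEnclosingCircle(W.astype(np.float32)); print(su,st[k],np.round(cc,1),round(2*rr,1))
P=X[(abs(X[...,2]-44.5)<3)&(abs(u)<53)&(abs(v)<138)&(abs(v)>78)]; rect(P,'blocks')
E
```

```text
time: 36.02
tool_pos: [547.6, -101.8, 178.6]
tcp_rot: [179.8, 0.0, 82.0]
ft_force: [0.3, 1.0, -0.2]
finger_gap: 18.7
grip_force: 39.6
time: 36.43
tool_pos: [547.1, -103.7, 157.0]
tcp_rot: [179.9, 0.0, 81.8]
ft_force: [0.8, -0.0, 0.2]
finger_gap: 18.8
grip_force: 39.6
at [ 547.1 -103.7  157. ] [1.7988e+02 4.0000e-02 8.1820e+01] t 36.4 | shift mm [ 0.6 -1.4  7. ] rows>= 0.2 turn [ 0.12  0.04 -0.18] 0.0
[ 296  311   52   48 1932] [  0.6  -0.2 -10.4] [ -9.9  -9.6 -12.2] [10.5  9.3 -8.4]
-1 [305 229  28  23 398] [ 545.7 -100.9] 19.6
1 [389 229  27  27 545] [ 604.1 -109.8] 19.5
blocks c [ 575.4 -106.6] size [ 55.7 100.3] long-axis deg -8.5 z 44.6 8513
```

```bash
H="python3 -m handwheel"
$H '[[0.0012,-0.0013,0.009,0,0,0,0.01],[0,0,0.008,0,0,0,0.01],[0,0,0,0,0,0,0.01],[0,0,0,0,0,0,0.01],[0,0,0,0,0,0,0.01],[0,0,0,0,0,0,0.01],[0,0,0,0,0,0,0.01]]'
python3 -c "
from meas import *
to(546,-102.3,130,82)"
```

```text
time: 37.07
tool_pos: [545.2, -101.9, 138.6]
tcp_rot: [180.0, 0.0, 81.8]
ft_force: [0.6, -0.4, 0.0]
finger_gap: 19.0
grip_force: 39.6
at [ 545.2 -101.9  138.6] [1.7999e+02 2.0000e-02 8.1840e+01] t 37.1 | shift mm [-0.3  0.9  8.6] rows>= 0.2 turn [ 0.01  0.02 -0.16] 0.0
```

```bash
H="python3 -m handwheel"
$H '[[-0.0003,0.0007,0.003,0,0,0,0.01],[0,0,0.003,0,0,0,0.01],[0,0,0.002,0,0,0,0.01],[0,0,0,0,0,0,0.01],[0,0,0,0,0,0,0.01],[0,0,0,0,0,0,0.01]]'
$H '[[0,0,0.003,0,0,0,0.01],[0,0,0.002,0,0,0,0.01],[0,0,0,0,0,0,0.01],[0,0,0,0,0,0,0.01],[0,0,0,0,0,0,0.01]]'
```

```text
time: 37.57
tool_pos: [545.6, -102.2, 130.2]
tcp_rot: [-180.0, 0.0, 81.8]
ft_force: [0.2, -0.1, -0.1]
finger_gap: 18.6
grip_force: 39.6
time: 37.98
tool_pos: [545.6, -102.2, 125.2]
tcp_rot: [-180.0, 0.0, 81.8]
ft_force: [0.5, 0.6, -0.3]
finger_gap: 18.5
grip_force: 39.6
```

In the hole without contact; on down.

```bash
H="python3 -m handwheel"
$H '[[0,0,0.006,0,0,0,0.01],[0,0,0.006,0,0,0,0.01],[0,0,0.005,0,0,0,0.01],[0,0,0.003,0,0,0,0.01],[0,0,0,0,0,0,0.01],[0,0,0,0,0,0,0.01]]'
$H '[[0,0,0.003,0,0,0,0.01],[0,0,0.002,0,0,0,0.01],[0,0,0,0,0,0,0.01],[0,0,0,0,0,0,0.01],[0,0,0,0,0,0,0.01]]'
```

```text
time: 38.48
tool_pos: [545.3, -102.1, 104.7]
tcp_rot: [-179.9, 0.0, 81.8]
ft_force: [0.5, 0.2, -0.1]
finger_gap: 18.6
grip_force: 39.6
time: 38.9
tool_pos: [545.7, -102.2, 100.4]
tcp_rot: [-180.0, 0.0, 81.8]
ft_force: [-0.2, 0.5, -0.4]
finger_gap: 18.8
grip_force: 39.6
```

```bash
H="python3 -m handwheel"
$H '[[0,0,0,0,0,0,0.04],[0,0,0,0,0,0,0.04],[0,0,0,0,0,0,0.04],[0,0,0,0,0,0,0.04],[0,0,-0.02,0,0,0,0.04],[0,0,-0.03,0,0,0,0.04],[0,0,-0.03,0,0,0,0.04],[0,0,0,0,0,0,0.04]]'
$H '[[-0.025,-0.0053,0,0,0,0,0.04],[-0.036,-0.0076,0,0,0,0,0.04],[-0.036,-0.0076,0,0,0,0,0.04],[-0.036,-0.0076,0,0,0,0,0.04],[-0.036,-0.0076,0,0,0,0,0.04],[-0.0395,-0.0083,0,0,0,0,0.04],[0,0,0,0,0,0,0.04],[0,0,0,0,0,0,0.04]]'
$H '[[0,0,0.015,0,0,0,0.04],[0,0,0.015,0,0,0,0.04],[0,0,0,0,0,0,0.04],[0,0,0,0,0,0,0.04],[0,0,0,0,0,0,0.04]]'
python3 - <<'E'
from meas import *
to(472.3,-302.3,99,82)
c,im,d=shot('top'); X=cloud(c,d); n,l=cv2.connectedComponents(((X[...,2]>100)&(X[...,2]<113)).astype(np.uint8))
for i in range(1,n):
    q=X[l==i]; v,u=np.nonzero(l==i)
    if 15<len(q)<200 and 300<u.mean()<520: print('h100',u.mean().round(),v.mean().round(),len(q),q.mean(0).round(1),im[l==i].mean(0).round())
hsv=cv2.cvtColor(im,cv2.COLOR_BGR2HSV); nuts(c,X,hsv)
E
```

```text
time: 39.57
tool_pos: [549.1, -103.2, 187.5]
tcp_rot: [179.4, 0.1, 81.8]
ft_force: [0.2, -0.1, 1.2]
finger_gap: 40.1
grip_force: 0.0
time: 40.23
tool_pos: [471.6, -304.4, 180.3]
tcp_rot: [-180.0, 0.0, 81.6]
ft_force: [-0.3, 0.4, 0.0]
finger_gap: 39.6
grip_force: 0.0
time: 40.65
tool_pos: [473.1, -301.7, 151.0]
tcp_rot: [180.0, 0.0, 81.9]
ft_force: [-0.3, -0.3, 0.7]
finger_gap: 40.0
grip_force: 0.0
at [ 473.1 -301.7  151. ] [1.800e+02 2.000e-02 8.191e+01] t 40.6 | shift mm [-0.7 -0.7 52. ] rows>= 1.2 turn [ 0.    0.02 -0.09] 0.0
h100 302.0 160.0 18 [739.5  26.  105.6] [16. 23. 34.]
h100 365.0 256.0 81 [ 544.8 -101.9  108.6] [225. 228. 228.]
h100 464.0 294.0 19 [ 475.1 -295.   107.4] [177. 178. 176.]
nut? px [330. 241.] [ 15  24 194] [585.3 -33.5  38.5]
nut? px [307. 244.] [12 10 88] [578.5  13.9  38.9]
```

First vial stands in its hole with its cap at (545,-102), z about 109. Second vial.

```bash
H="python3 -m handwheel"
$H '[[-0.0007,-0.0007,0.02,0,0,0,0.04],[0,0,0.02,0,0,0,0.04],[0,0,0.012,0,0,0,0.04],[0,0,0,0,0,0,0.04],[0,0,0,0,0,0,0.04],[0,0,0,0,0,0,0.04]]'
$H '[[0,0,0,0,0,0,0.01],[0,0,0,0,0,0,0.01],[0,0,0,0,0,0,0.01],[0,0,0,0,0,0,0.01],[0,0,0,0,0,0,0.01],[0,0,0,0,0,0,0.01],[0,0,0,0,0,0,0.01]]' 40
$H '[[0,0,-0.01,0,0,0,0.01],[0,0,-0.03,0,0,0,0.01],[0,0,-0.035,0,0,0,0.01],[0,0,-0.035,0,0,0,0.01],[0,0,-0.02,0,0,0,0.01],[0,0,0,0,0,0,0.01],[0,0,0,0,0,0,0.01]]'
cat >> meas.py <<'E'
def held():
    c,im,d=shot('wrist'); X=cloud(c,d); s=r.sense(); hsv=cv2.cvtColor(im,cv2.COLOR_BGR2HSV)
    M=R.from_euler('xyz',s['tcp_rot'],degrees=True); Q=M.inv().apply(X.reshape(-1,3)-s['tool_pos']).reshape(X.shape)
    m=(abs(Q[...,2]+11)<4)&(np.hypot(Q[...,0],Q[...,1])<20)&(hsv[...,2]>150)
    n,l,st,ce=cv2.connectedComponentsWithStats(m.astype(np.uint8)); k=1+st[1:,4].argmax(); q=Q[l==k]; print('held cap px',st[k],'mean',q.mean(0).round(1),'mid',((q.min(0)+q.max(0))/2).round(1))
    return c,im,X
def block(sv,X):
    a=np.radians(-8.5); ex=np.array([np.cos(a),np.sin(a)]); ey=np.array([-np.sin(a),np.cos(a)]); Q=X[...,:2]-[591,-.4]; u=Q@ex; v=Q@ey
    P=X[(abs(X[...,2]-44.5)<3)&(abs(u)<53)&(abs(v)<138)&(v*sv>78)]; C,L=rect(P,'block'); print('holes',(C-29.75*ex).round(1),(C+29.75*ex).round(1))
E
python3 - <<'E'
from meas import *
held(); to(604.6,-110.8,228,82)
E
```

```text
time: 41.2
tool_pos: [472.4, -303.4, 99.7]
tcp_rot: [179.9, 0.1, 81.8]
ft_force: [0.2, 0.1, 0.2]
finger_gap: 40.2
grip_force: 0.0
time: 41.78
tool_pos: [472.5, -303.7, 99.9]
tcp_rot: [179.9, 0.1, 81.8]
ft_force: [-1.3, 0.1, 6.7]
finger_gap: 18.4
grip_force: 38.9
time: 42.37
tool_pos: [472.6, -303.6, 230.9]
tcp_rot: [179.8, 0.1, 81.8]
ft_force: [0.3, -0.0, -1.2]
finger_gap: 18.7
grip_force: 39.6
held cap px [ 297  309   50   47 1874] mean [  0.4   0.8 -11.6] mid [  0.    0.8 -11.3]
at [ 471.8 -303.   228.8] [1.7998e+02 4.0000e-02 8.1850e+01] t 42.4 | shift mm [209.1 104.2   0.7] rows>= 5.6 turn [ 0.02  0.04 -0.15] 0.0
```

```bash
H="python3 -m handwheel"
$H '[[0.02,0.01,0,0,0,0,0.01],[0.033,0.0165,0,0,0,0,0.01],[0.033,0.0165,0,0,0,0,0.01],[0.033,0.0165,0,0,0,0,0.01],[0.033,0.0165,0,0,0,0,0.01],[0.033,0.0165,0,0,0,0,0.01],[0.0235,0.0117,0,0,0,0,0.01],[0,0,0,0,0,0,0.01]]'
$H '[[0,0,0.025,0,0,0,0.01],[0,0,0.03,0,0,0,0.01],[0,0,0.016,0,0,0,0.01],[0,0,0,0,0,0,0.01],[0,0,0,0,0,0,0.01],[0,0,0,0,0,0,0.01],[0,0,0,0,0,0,0.01]]'
python3 - <<'E'
from meas import *
c,im,X=held(); block(-1,X); to(604.5,-111.1,140,82)
E
```

```text
time: 43.08
tool_pos: [605.4, -106.3, 225.7]
tcp_rot: [-179.8, -0.1, 82.1]
ft_force: [0.4, -0.6, -1.0]
finger_gap: 18.2
grip_force: 39.6
time: 43.67
tool_pos: [605.3, -111.9, 159.0]
tcp_rot: [179.9, 0.0, 81.8]
ft_force: [0.8, 0.2, -0.6]
finger_gap: 18.5
grip_force: 39.6
held cap px [ 296  309   51   47 1899] mean [ 0.9 -0.2 -9.4] mid [ 0.6 -0.2 -9.2]
block c [ 575.3 -106.5] size [ 55.6 100.1] long-axis deg -8.6 z 44.6 7658
holes [ 545.9 -102.1] [ 604.7 -110.9]
at [ 605.4 -111.8  159.2] [1.7985e+02 4.0000e-02 8.1830e+01] t 43.7 | shift mm [ 0.6 -1.1 19.2] rows>= 0.5 turn [ 0.15  0.04 -0.17] 0.0
```

```bash
H="python3 -m handwheel"
$H '[[0.0006,-0.001,0.01,0,0,0,0.01],[0,0,0.01,0,0,0,0.01],[0,0,0,0,0,0,0.01],[0,0,0,0,0,0,0.01],[0,0,0,0,0,0,0.01],[0,0,0,0,0,0,0.01],[0,0,0,0,0,0,0.01]]'
python3 -c "
from meas import *
to(604.5,-111.1,130,82)"
```

```text
time: 44.3
tool_pos: [603.8, -110.7, 137.6]
tcp_rot: [180.0, 0.0, 81.8]
ft_force: [-0.8, -0.1, 0.1]
finger_gap: 18.6
grip_force: 39.6
at [ 603.8 -110.7  137.6] [1.7998e+02 2.0000e-02 8.1840e+01] t 44.3 | shift mm [-0.3  0.8  7.6] rows>= 0.2 turn [ 0.02  0.02 -0.16] 0.0
```

```bash
H="python3 -m handwheel"
$H '[[-0.0003,0.0007,0.003,0,0,0,0.01],[0,0,0.003,0,0,0,0.01],[0,0,0.002,0,0,0,0.01],[0,0,0,0,0,0,0.01],[0,0,0,0,0,0,0.01],[0,0,0,0,0,0,0.01]]'
$H '[[0,0,0.003,0,0,0,0.01],[0,0,0.002,0,0,0,0.01],[0,0,0,0,0,0,0.01],[0,0,0,0,0,0,0.01],[0,0,0,0,0,0,0.01]]'
```

```text
time: 44.8
tool_pos: [604.1, -111.0, 129.2]
tcp_rot: [-180.0, 0.0, 81.8]
ft_force: [-0.4, -0.8, -1.1]
finger_gap: 18.8
grip_force: 39.6
time: 45.22
tool_pos: [604.1, -111.0, 124.2]
tcp_rot: [-180.0, 0.0, 81.8]
ft_force: [-0.0, -0.9, -0.5]
finger_gap: 18.8
grip_force: 39.6
```

```bash
H="python3 -m handwheel"
$H '[[0,0,0.006,0,0,0,0.01],[0,0,0.006,0,0,0,0.01],[0,0,0.005,0,0,0,0.01],[0,0,0.004,0,0,0,0.01],[0,0,0.003,0,0,0,0.01],[0,0,0,0,0,0,0.01],[0,0,0,0,0,0,0.01],[0,0,0,0,0,0,0.01]]'
$H '[[0,0,0,0,0,0,0.04],[0,0,0,0,0,0,0.04],[0,0,0,0,0,0,0.04],[0,0,0,0,0,0,0.04],[0,0,-0.02,0,0,0,0.04],[0,0,-0.03,0,0,0,0.04],[0,0,-0.03,0,0,0,0.04],[0,0,0,0,0,0,0.04]]'
$H '[[-0.025,-0.0032,0,0,0,0,0.04],[-0.036,-0.0046,0,0,0,0,0.04],[-0.036,-0.0046,0,0,0,0,0.04],[-0.036,-0.0046,0,0,0,0,0.04],[-0.036,-0.0046,0,0,0,0,0.04],[-0.036,-0.0046,0,0,0,0,0.04],[-0.0264,-0.0032,0,0,0,0,0.04],[0,0,0,0,0,0,0.04]]'
$H '[[0,0,0.015,0,0,0,0.04],[0,0,0.015,0,0,0,0.04],[0,0,0,0,0,0,0.04],[0,0,0,0,0,0,0.04],[0,0,0,0,0,0,0.04]]'
python3 - <<'E'
from meas import *
to(542,-335.8,99,82)
c,im,d=shot('top'); X=cloud(c,d); n,l=cv2.connectedComponents(((X[...,2]>100)&(X[...,2]<113)).astype(np.uint8))
for i in range(1,n):
    q=X[l==i]; v,u=np.nonzero(l==i)
    if 15<len(q)<200 and 300<u.mean()<520: print('h100',u.mean().round(),v.mean().round(),len(q),q.mean(0).round(1),im[l==i].mean(0).round())
E
```

```text
time: 45.88
tool_pos: [604.1, -111.0, 100.0]
tcp_rot: [-180.0, 0.0, 81.8]
ft_force: [1.1, -0.3, 0.2]
finger_gap: 18.9
grip_force: 39.6
time: 46.55
tool_pos: [607.6, -111.9, 187.9]
tcp_rot: [179.4, 0.1, 81.8]
ft_force: [1.3, 0.2, 1.7]
finger_gap: 40.3
grip_force: 0.0
time: 47.22
tool_pos: [540.2, -341.1, 180.3]
tcp_rot: [-180.0, 0.1, 81.6]
ft_force: [0.5, -0.2, -0.1]
finger_gap: 40.0
grip_force: 0.0
time: 47.63
tool_pos: [542.6, -335.6, 150.9]
tcp_rot: [-180.0, 0.0, 81.9]
ft_force: [-0.5, -0.3, 0.2]
finger_gap: 39.7
grip_force: 0.0
at [ 542.6 -335.6  150.9] [-1.800e+02  2.000e-02  8.187e+01] t 47.6 | shift mm [-0.3 -0.6 51.9] rows>= 1.2 turn [-0.    0.02 -0.13] 0.0
h100 369.0 227.0 86 [ 602.6 -109.8  108.1] [217. 220. 220.]
h100 365.0 256.0 83 [ 545.1 -101.8  108.3] [222. 225. 225.]
```

```bash
H="python3 -m handwheel"
$H '[[0,-0.0006,0.02,0,0,0,0.04],[0,0,0.02,0,0,0,0.04],[0,0,0.012,0,0,0,0.04],[0,0,0,0,0,0,0.04],[0,0,0,0,0,0,0.04],[0,0,0,0,0,0,0.04]]'
$H '[[0,0,0,0,0,0,0.01],[0,0,0,0,0,0,0.01],[0,0,0,0,0,0,0.01],[0,0,0,0,0,0,0.01],[0,0,0,0,0,0,0.01],[0,0,0,0,0,0,0.01],[0,0,0,0,0,0,0.01]]' 40
$H '[[0,0,-0.01,0,0,0,0.01],[0,0,-0.03,0,0,0,0.01],[0,0,-0.035,0,0,0,0.01],[0,0,-0.035,0,0,0,0.01],[0,0,-0.02,0,0,0,0.01],[0,0,0,0,0,0,0.01],[0,0,0,0,0,0,0.01]]'
python3 - <<'E'
from meas import *
held(); to(577.5,109.9,228,82)
E
```

```text
time: 48.18
tool_pos: [542.3, -336.2, 99.8]
tcp_rot: [179.9, 0.1, 81.9]
ft_force: [0.4, -0.8, 1.4]
finger_gap: 39.7
grip_force: 0.0
time: 48.77
tool_pos: [542.4, -336.5, 100.1]
tcp_rot: [179.9, 0.1, 81.8]
ft_force: [0.0, 0.3, 6.6]
finger_gap: 18.7
grip_force: 39.0
time: 49.35
tool_pos: [542.6, -336.4, 231.1]
tcp_rot: [179.8, 0.1, 81.8]
ft_force: [-0.4, 0.6, -1.1]
finger_gap: 18.8
grip_force: 39.7
held cap px [ 297  311   50   47 1862] mean [ -0.5   0.9 -11.7] mid [ -0.7   0.9 -11.7]
at [ 541.7 -335.8  228.8] [1.7999e+02 4.0000e-02 8.1840e+01] t 49.4 | shift mm [446.3 -27.8   0.5] rows>= 10.7 turn [ 0.01  0.04 -0.16] 0.0
```

```bash
H="python3 -m handwheel"
$H '[[0.02,-0.0014,0,0,0,0,0.01],[0.0364,-0.0022,0,0,0,0,0.01],[0.0364,-0.0022,0,0,0,0,0.01],[0.0364,-0.0022,0,0,0,0,0.01],[0.0364,-0.0022,0,0,0,0,0.01],[0.0364,-0.0022,0,0,0,0,0.01],[0.0364,-0.0022,0,0,0,0,0.01],[0.0364,-0.0022,0,0,0,0,0.01]]'
$H '[[0.0364,-0.0022,0,0,0,0,0.01],[0.0364,-0.0022,0,0,0,0,0.01],[0.0364,-0.0022,0,0,0,0,0.01],[0.0364,-0.0022,0,0,0,0,0.01],[0.026,-0.0022,0,0,0,0,0.01],[0,0,0,0,0,0,0.01],[0,0,0,0,0,0,0.01]]'
$H '[[0,0,0.025,0,0,0,0.01],[0,0,0.03,0,0,0,0.01],[0,0,0.016,0,0,0,0.01],[0,0,0,0,0,0,0.01],[0,0,0,0,0,0,0.01],[0,0,0,0,0,0,0.01],[0,0,0,0,0,0,0.01]]'
python3 - <<'E'
from meas import *
c,im,X=held(); block(1,X); to(577.6,110,140,82)
E
```

```text
time: 50.07
tool_pos: [562.6, -59.4, 226.0]
tcp_rot: [-179.8, 0.0, 81.8]
ft_force: [0.9, -0.2, -0.5]
finger_gap: 18.5
grip_force: 39.7
time: 50.65
tool_pos: [576.2, 111.3, 226.0]
tcp_rot: [-179.8, 0.1, 82.0]
ft_force: [-0.8, -0.8, 0.2]
finger_gap: 18.7
grip_force: 39.7
time: 51.23
tool_pos: [578.6, 109.6, 159.1]
tcp_rot: [179.9, -0.0, 81.8]
ft_force: [0.1, -0.1, 0.4]
finger_gap: 18.9
grip_force: 39.7
held cap px [ 296  311   51   47 1892] mean [-0.1 -0.1 -9.3] mid [-0.8 -0.2 -9.3]
block c [607.1 106.1] size [ 55.8 100.3] long-axis deg -8.5 z 44.6 8412
holes [577.7 110.5] [636.6 101.7]
at [578.6 109.7 159.2] [ 1.7985e+02 -2.0000e-02  8.1820e+01] t 51.3 | shift mm [ 0.1 -1.1 19.2] rows>= 0.5 turn [ 0.15 -0.02 -0.18] 0.0
```

```bash
H="python3 -m handwheel"
$H '[[0.0014,-0.0004,0.01,0,0,0,0.01],[0,0,0.01,0,0,0,0.01],[0,0,0,0,0,0,0.01],[0,0,0,0,0,0,0.01],[0,0,0,0,0,0,0.01],[0,0,0,0,0,0,0.01],[0,0,0,0,0,0,0.01]]'
python3 -c "
from meas import *
to(577.4,111,130,82); held()"
```

```text
time: 51.87
tool_pos: [577.5, 111.5, 137.5]
tcp_rot: [180.0, 0.0, 81.8]
ft_force: [0.4, 0.4, -0.6]
finger_gap: 18.9
grip_force: 39.7
at [577.5 111.5 137.5] [1.7999e+02 1.0000e-02 8.1850e+01] t 51.9 | shift mm [-0.5 -0.   7.5] rows>= 0.2 turn [ 0.01  0.01 -0.15] 0.0
held cap px [ 296  311   51   47 1885] mean [ 0.  -0.1 -9.3] mid [-0.4 -0.1 -9.2]
```

```bash
H="python3 -m handwheel"
$H '[[-0.0006,0,0.003,0,0,0,0.01],[0,0,0.003,0,0,0,0.01],[0,0,0.002,0,0,0,0.01],[0,0,0,0,0,0,0.01],[0,0,0,0,0,0,0.01],[0,0,0,0,0,0,0.01]]'
$H '[[0,0,0.003,0,0,0,0.01],[0,0,0.002,0,0,0,0.01],[0,0,0,0,0,0,0.01],[0,0,0,0,0,0,0.01],[0,0,0,0,0,0,0.01]]'
```

```text
time: 52.42
tool_pos: [577.1, 110.8, 129.1]
tcp_rot: [-180.0, 0.0, 81.8]
ft_force: [0.2, 0.0, -0.7]
finger_gap: 18.7
grip_force: 39.7
time: 52.83
tool_pos: [577.1, 110.8, 124.1]
tcp_rot: [-180.0, 0.0, 81.8]
ft_force: [-0.2, 0.5, 0.1]
finger_gap: 18.6
grip_force: 39.7
```

Inside again. Lower it, let go, retreat well clear and check everything.

```bash
H="python3 -m handwheel"
$H '[[0,0,0.006,0,0,0,0.01],[0,0,0.006,0,0,0,0.01],[0,0,0.005,0,0,0,0.01],[0,0,0.004,0,0,0,0.01],[0,0,0.003,0,0,0,0.01],[0,0,0,0,0,0,0.01],[0,0,0,0,0,0,0.01],[0,0,0,0,0,0,0.01]]'
$H '[[0,0,0,0,0,0,0.04],[0,0,0,0,0,0,0.04],[0,0,0,0,0,0,0.04],[0,0,0,0,0,0,0.04],[0,0,-0.02,0,0,0,0.04],[0,0,-0.03,0,0,0,0.04],[0,0,-0.04,0,0,0,0.04],[0,0,-0.04,0,0,0,0.04]]'
$H '[[-0.03,0,-0.02,0,0,0,0.04],[-0.035,0,0,0,0,0,0.04],[-0.035,0,0,0,0,0,0.04],[-0.035,0,0,0,0,0,0.04],[-0.035,0,0,0,0,0,0.04],[-0.035,0,0,0,0,0,0.04],[-0.035,0,0,0,0,0,0.04],[-0.035,0,0,0,0,0,0.04]]'
$H '[[-0.035,-0.01,0,0,0,0,0.04],[-0.035,-0.01,0,0,0,0,0.04],[-0.035,-0.01,0,0,0,0,0.04],[-0.035,-0.01,0,0,0,0,0.04],[-0.035,-0.01,0,0,0,0,0.04],[-0.03,-0.01,0,0,0,0,0.04],[0,0,0,0,0,0,0.04],[0,0,0,0,0,0,0.04]]'
python3 - <<'E'
from meas import *
s=r.sense(); print(s['tool_pos'].round(1),s['time'])
A=np.ones((480,640),bool)
for n_ in('top','scene'):
    c,im,d=shot(n_); X=cloud(c,d); hsv=cv2.cvtColor(im,cv2.COLOR_BGR2HSV); cv2.imwrite(f'pics/{n_}F.png',im); print(n_)
    n,l=cv2.connectedComponents(((X[...,2]>95)&(X[...,2]<114)&(hsv[...,1]<60)&(hsv[...,2]>120)).astype(np.uint8))
    for i in range(1,n):
        q=X[l==i]
        if 15<len(q)<1500 and 440<q[:,0].mean()<680 and abs(q[:,1].mean())<400: print(' cap',len(q),q.mean(0).round(1),'top z',np.percentile(q[:,2],95).round(1))
    nuts(c,X,hsv)
    P=X[(X[...,2]>56)&(X[...,2]<70)&(np.hypot(X[...,0]-591,X[...,1])<65)&(hsv[...,1]<60)]; rect(P,' dish')
    if n_=='top':
        rect(sel(X,A,(110,195,220,335),47,58),' handle'); rect(sel(X,A,(235,195,395,285),40,50),' carrier')
        v,u=np.nonzero((hsv[...,1]<90)&(hsv[...,2]<95)&(np.hypot(X[...,0]-533,X[...,1]-318)<150)&(X[...,1]<430)); rect(onz(c,np.c_[u,v],6),' slate')
        rect(sel(X,A,(110,195,220,335),20,26),' tray walls+handle edge')
        for (m_,b) in (('mill',(280,125,330,185)),('jar',(175,140,225,195)),('mug',(405,140,465,210))): print(m_,sel(X,A,b,60,170).mean(0).round())
E
```

```text
time: 53.5
tool_pos: [577.3, 110.8, 100.1]
tcp_rot: [-180.0, 0.0, 81.8]
ft_force: [0.9, 0.0, 1.1]
finger_gap: 18.3
grip_force: 39.7
time: 54.17
tool_pos: [576.1, 110.8, 230.3]
tcp_rot: [-179.8, 0.1, 81.8]
ft_force: [1.0, 0.3, 0.4]
finger_gap: 40.0
grip_force: 0.0
time: 54.83
tool_pos: [537.7, -162.9, 250.4]
tcp_rot: [-180.0, 0.0, 81.9]
ft_force: [0.8, -0.5, 0.5]
finger_gap: 40.2
grip_force: 0.0
time: 55.5
tool_pos: [448.7, -357.1, 250.2]
tcp_rot: [-180.0, 0.0, 81.7]
ft_force: [-0.3, 0.6, 0.7]
finger_gap: 40.1
grip_force: 0.0
[ 448.7 -357.1  250.2] 55.5
top
 cap 84 [ 602.5 -109.6  108.1] top z 111.4
 cap 84 [575.6 110.9 108.5] top z 111.8
 cap 84 [ 544.6 -101.5  107.7] top z 110.9
nut? px [329. 241.] [ 15  23 184] [585.6 -31.4  38. ]
nut? px [306. 244.] [12 10 91] [578.8  15.8  38.4]
 dish c [591.7   2.5] size [ 64.6 110. ] long-axis deg 81.3 z 60.6 328
 handle c [444.4 343.6] size [13.9 53.8] long-axis deg -16.7 z 52.3 164
 carrier c [5.912e+02 5.000e-01] size [101.  270.7] long-axis deg 81.5 z 43.7 2223
 slate c [532.8 318.4] size [130.3 240.9] long-axis deg -15.6 z 6.0 6113
 tray walls+handle edge c [508.  325.1] size [ 73.1 180.1] long-axis deg -15.7 z 23.6 288
mill [751.  26. 131.]
jar [735. 242.  84.]
mug [ 733. -256.   79.]
scene
 cap 63 [577.7 109.1 109.3] top z 111.0
 cap 76 [ 547.3 -102.2  109.1] top z 110.6
 cap 84 [ 605.  -110.9  109.1] top z 110.8
nut? px [327. 250.] [ 14  11 100] [583.5  10.1  38. ]
nut? px [308. 256.] [ 9  8 47] [579.1 -28.8  40.6]
 dish c [592.3   1.1] size [ 65.8 111.1] long-axis deg 81.5 z 60.2 556
```

The caps stand at full depth, the three nuts are in the dish, the dish is in its pocket within about 2 mm, the tray is centred on its board and the bystanders have not moved. Handing in.

```bash
python3 -c "
from bench import r
print(r.hand_in())"
```

```text
the job is handed in; nothing more can be done
None
```

The job is handed in with no verdict returned; my last camera check showed the dish seated about 2 mm off the pocket's centre, all three walnuts in it, the empty tray flat on its board, all three vials fully down in carrier holes, and the mill, jar and mug unmoved.

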